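# Tip the bench dog into its tight bore

## Robot

A 6-joint arm with a two-finger parallel gripper is mounted at the origin on the work surface. World frame = base frame: x ahead of the robot, y to its left, z up, the work surface at z = 0. Lengths are in m, angles in degrees, forces in N, time in s.
With the tool pointing down it reaches from about 0.35 to 0.925 m from the base axis. Payload 6.4 kg.
Tool frame: the origin (TCP) lies at the very end of the fingers, on their centre line; the grasp point (between the pads) lies 19 mm behind it (tcp_to_grasp is the distance from the TCP to the grasp point, in m); x points along the fingers, y is the direction in which the jaws open and shut, and the axes are right-handed (so a half turn about x gives the same grasp; the last joint's range is limited). The gripper opens to 94 mm and grips with 3 to 60 N. Pads are 16 mm wide; open, the fingers measure 119 mm over their backs; the gripper's body (75 mm by 177 mm) begins 78 mm behind the grasp point.
Start: joints at [-78.272, 14.043, 89.255, -0, 76.702, -9.975], TCP at [0.24, -0.604, 0.205] pointing down, gripper open.
Joint ranges: [-179.41, 179.41], [-58.25, 129.5], [7.25, 145.43], [-54.29, 234.29], [11.92, 165.04], [-157.13, 157.13]. Speed limits (degrees/s): [147.25, 147.25, 180, 180, 180, 180].

## Interface

Orientations are given as [roll, pitch, yaw] about the fixed x, y, z axes, in that order (R = Rz(yaw) Ry(pitch) Rx(roll)).
In Python, from plant import * gives the robot as it stands. The module is installed in compiled form; this text tells all that it offers.
- The arm moves only by the tool apply_moves, never from a script. Its argument "deltas" is a list of rows, each an object of numbers: "x", "y", "z": the shift along the tool's x, y, z in m; "wx", "wy", "wz": the turn, a rotation vector about the tool's x, y, z in rad; "jaw": the finger opening in m, from 0 to 0.094. A call has exactly 10 rows; each row shifts and turns the commanded pose from where the row before left it, along the tool's axes as they then stand; what a row does not reach is not made up. A row lasts 1/12 s, in which the tool goes at most 41.7 mm and 7.16 degrees, less where a joint would pass 70% of its speed; a pose out of reach is approached as far as the arm can. A call with a gripper value outside its range is refused whole. The fingers move at their own pace and stop on an object; "grip_force" is the grip in N (left out, the last holds). Time passes only in rows, so rows that do not move let the fingers close, or fill a call up. It gives the time, the measured TCP pose, the force and the opening at its end, in the units of the state.
- observe(): the state, without advancing time (a new reading comes with each control period).
- snapshot(name): name is "side" or "top" or "wrist"; returns the picture (420x560x3 uint8, red, green, blue); there is no depth.
- camera_info(name): a dict with "fx", "fy", "cx", "cy" (pixels), "xyz" and "rotation" of the camera in the world; the wrist camera has in their place "tool_from_camera" (4x4, takes a point from camera to tool coordinates, whose origin is the TCP and whose axes are the tool frame's). Camera axes: x right, y down, z forward; pixel columns grow to the right and rows downward; lengths in m; the calibration is good to about 2 mm. A picture is of the moment at which its call begins: read the wrist's pose just before it. camera_info takes no time and is no camera call.
- hand_in(): hands the job in, once; it reports no verdict.
The state is a dict: "t": time; "joint_pos": joint angles; "joint_vel": joint speeds; "effort": joint torques, N m; "ee_pos": TCP position; "eef_rot": TCP orientation; "contact_force": force on the tool from outside, world axes, zero at the start; "moment": the same for the moment, N m; "width": finger opening in m.
Only numpy, scipy, OpenCV 4.12 (cv2) and the standard library are available. Lean on these libraries where they do the work, as an engineer would, in place of code of your own. Each camera call takes 0.05 s, during which the arm holds its last target.

## Task

Draw the steel bench dog with the blue square head out of the caddy and fit it in the empty tight bore of the metal bush on the beech block: start it visibly tilted, with one edge of its foot in the bore's mouth, then straighten it and push it fully home, collar down on the bush, against the stiff red plug in the bore. The bush is adjustable and stands some way off its zero mark, so look or feel for the bore, and never press the dog there with more than about 35 N. Let go, and leave everything else on the bench where it is.

Things in the scene. Friction and masses are not known exactly. Their poses are not given: they have to be found in the camera images.
- dog: the bench dog, upright at the start: a round steel shaft 20 in diameter and 55 long with a square-cut foot, above it a steel collar 32 in diameter and 6 thick (from 55 to 61 above the foot), above that a blue square head 24 x 24, from 61 to 105 above the foot. Mass about 340 g (270 to 410). Origin at the centre of the foot, z along the shaft up to the head, x and y square to the head's faces. It stands loosely in a caddy hole, 39 deep
- caddy: fixed wooden caddy 75 (x) x 250 (y) x 45 tall, origin at the centre of its underside, with three blind holes 25 in diameter and 39 deep at y = -80, 0, +80. The three dogs stand in them in any order
- block: fixed beech block 130 (x) x 200 (y) x 68 tall, origin at the centre of its underside, z up. About y = -50 it carries the adjustable bush; at y = +60 a fixed low brass stop 32 in diameter, its top 92 above the bench
- seat (a point): the bush's ZERO MARK, fixed to the block, at the true height of the bush's flat top (80 above the bench); axes as the block's, z up. The empty bore is in an aluminium bush with a flat square top 70 x 70 on a two-way slide, locked where it was last left: the true centre of the bore's mouth lies 3 to 12 mm from this point towards +x and anywhere up to 6.5 mm to either side of it along y; no reading tells where. The vertical round bore is 21 in diameter with a sharp square rim
- plug (a joint): travel of the red plug inside the bore, in m, 0 at the start, grows downward, at most 0.016. Its top starts 42 below the bore's mouth; it moves under about 7 N and stays where it is pushed. With the dog's collar down on the bush it reads 0.013
- brass_dog: bystander: brass bench dog of the same size with a round head, standing in the caddy
- oak_dog: bystander: dark oak bench dog of the same size with a round head, standing in the caddy
- plane: bystander: wooden hand plane, 250 long, 60 wide, about 110 tall; origin at the centre of its underside
- mallet: bystander: turned wooden mallet standing on its head, 230 tall, 100 wide; origin under its centre
- wax_tin: bystander: round green tin, 72 across, 40 tall; origin under its centre
- square: bystander: try square lying flat, wooden stock 100 long, steel blade 150; origin under the stock's middle
- chisel: bystander: red-handled screwdriver 200 long lying on the bench
- offcut: bystander: wood offcut 90 x 45 x 20, origin at the centre of its underside
Not all that is in view belongs to the job. Of the things shaped like the dog, the steel one is meant.

How it is judged:
By the outcome, as a careful person would: the job done as asked, in the order asked, and still so for the second after the job is handed in, with the robot touching nothing.
It also fails if it takes over 72 s, if anything falls off the work surface, if the arm or the gripper's body presses on something with over 40 N, if the wrist force passes 120 N, or if a joint passes its speed limit or range.

## Working session

There is one attempt and no reset: what is moved stays moved. The work goes in short steps, Python scripts to look and compute and a tool call to move; the robot and the scene stay as the last step left them, time stands still between calls to the robot, and variables do not carry over. Pictures are saved under pics/ and viewed, and the job is handed in when it is done.

Besides the shell and the picture viewer there is one more tool, called after "Emit:" in YAML: its name, and indented under it one key for each argument. apply_moves: Moves the arm, as the interface text tells. Its arguments: {"type":"object","properties":{"deltas":{"type":"array","items":{"type":"object","properties":{"x":{"type":"number"},"y":{"type":"number"},"z":{"type":"number"},"wx":{"type":"number"},"wy":{"type":"number"},"wz":{"type":"number"},"jaw":{"type":"number"}}}},"grip_force":{"type":"number"}},"required":["deltas"]}

```bash
mkdir -p pics; ls; cat > h.py <<'E'
from plant import *
import numpy as np, cv2
from scipy.spatial.transform import Rotation as R
def save(n,f,im=None):
    im=snapshot(n) if im is None else im
    cv2.imwrite('pics/'+f,im[:,:,::-1]); return im
def cam(n,st=None):
    c=camera_info(n)
    if n=='wrist':
        T=np.array(c['tool_from_camera']); Rt=R.from_euler('xyz',st['eef_rot'],degrees=True).as_matrix()
        W=np.eye(4);W[:3,:3]=Rt;W[:3,3]=st['ee_pos']; M=W@T
        return c,M[:3,:3],M[:3,3]
    return c,np.array(c['rotation']),np.array(c['xyz'])
def pix(n,u,v,z,st=None):
    c,Rm,t=cam(n,st); d=Rm@np.array([(u-c['cx'])/c['fx'],(v-c['cy'])/c['fy'],1]); return t+d*(z-t[2])/d[2]
def proj(n,p,st=None):
    c,Rm,t=cam(n,st); q=Rm.T@(np.array(p)-t); return c['fx']*q[0]/q[2]+c['cx'],c['fy']*q[1]/q[2]+c['cy']
E
python3 - <<'E'
from h import *
print(observe())
for n in ['side','top','wrist']:
    print(n,camera_info(n)); save(n,n+'0.png')
E
```

```text
pics
{'t': 0.0, 'joint_pos': array([-7.82731440e+01,  1.40845759e+01,  8.93235027e+01, -8.45867747e-04,
        7.67004918e+01, -9.97472734e+00]), 'joint_vel': array([ 1.96414113e-02,  2.18945259e-02,  4.64888945e-05, -6.28608580e-03,
        1.96143687e-02,  3.41303522e-02]), 'effort': array([-2.23715004e-03, -4.15831518e+01, -3.14602518e+01,  6.83221291e-02,
        3.32435605e-02, -1.52681332e-04]), 'ee_pos': array([ 0.24023703, -0.60334073,  0.20435347]), 'eef_rot': array([-99.54051339,  89.89142647, 102.16126536]), 'contact_force': array([-0.11099608,  0.38883148, -0.19016802]), 'moment': array([0.03757133, 0.04221915, 0.0139568 ]), 'width': 0.09389404468262307}
side {'fx': 410.40884221267214, 'fy': 410.40884221267214, 'cx': 281.98216559798334, 'cy': 201.92970445274563, 'xyz': array([0.11409548, 0.50853595, 0.75957445]), 'rotation': array([-135.93914819,   -0.21446484, -139.97899442])}
top {'fx': 521.2264366800921, 'fy': 521.2264366800921, 'cx': 282.5015638164053, 'cy': 211.72713285736137, 'xyz': array([0.24678941, 0.01216169, 1.53205139]), 'rotation': array([-1.68266612e+02, -1.25971405e-01, -8.93321863e+01])}
wrist {'fx': 375.7287128997172, 'fy': 375.7287128997172, 'cx': 285.50642632957704, 'cy': 206.19072912555734, 'tool_from_camera': array([[-1.62341496e-03, -2.84499325e-01,  9.58674866e-01,
        -1.79379525e-01],
       [ 9.99998682e-01, -4.68246403e-04,  1.55443424e-03,
        -2.55763141e-04],
       [ 6.66056616e-06,  9.58676126e-01,  2.84499711e-01,
        -8.39147049e-02],
       [ 0.00000000e+00,  0.00000000e+00,  0.00000000e+00,
         1.00000000e+00]])}
```

```bash
sed -i "s/return c,np.array(c\['rotation'\])/return c,R.from_euler('xyz',c['rotation'],degrees=True).as_matrix()/" h.py
```

```text
(no output)
```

View pics/top0.png

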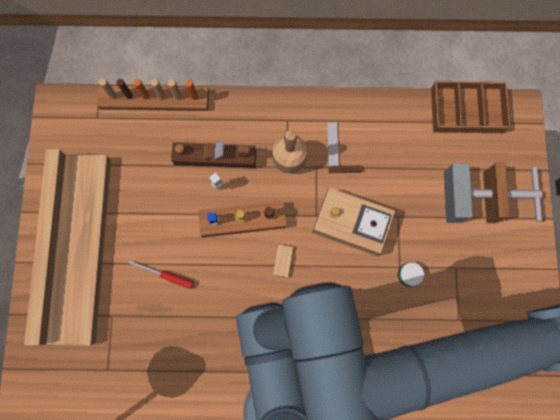

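View pics/side0.png

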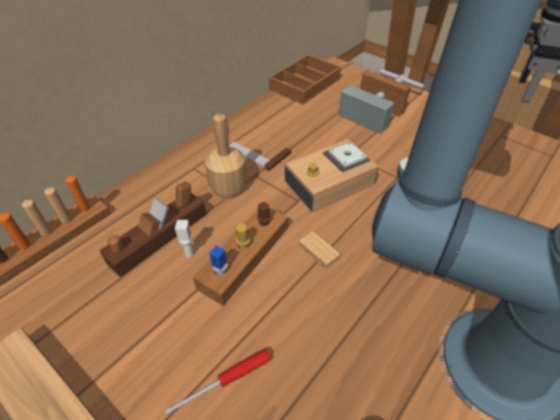

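View pics/wrist0.png

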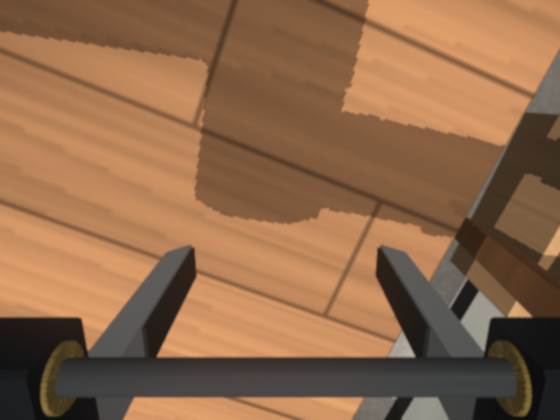

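```bash
python3 - <<'E'
from h import *
im=cv2.imread('pics/top0.png')
a=cv2.resize(im[170:270,180:300],None,fx=6,fy=6,interpolation=cv2.INTER_CUBIC)[:600]
b=cv2.resize(im[180:260,305:405],None,fx=7,fy=7,interpolation=cv2.INTER_CUBIC)
cv2.imwrite('pics/ta.png',a);cv2.imwrite('pics/tb.png',b)
for nm,u,v,z in [('dog',212,218,.111),('brass',241,215,.111),('oak',269,212,.111),('bore',374,224,.08),('stop',335,212,.092)]:
    print(nm,pix('top',u,v,z))
for nm,u,v,z in [('dog',218,254,.111),('brass',242,228,.111),('bore',347,154,.08),('stop',313,167,.092)]:
    print(nm,pix('side',u,v,z))
E
```

```text
dog [0.52179585 0.20802288 0.111     ]
brass [0.53126461 0.12775325 0.111     ]
oak [0.54072466 0.05005544 0.111     ]
bore [ 0.51603076 -0.24708585  0.08      ]
stop [ 0.54691029 -0.13567342  0.092     ]
dog [0.52027169 0.2157983  0.111     ]
brass [0.53076445 0.13731538 0.111     ]
bore [ 0.51751889 -0.23875071  0.08      ]
stop [ 0.54633076 -0.12911846  0.092     ]
```

View pics/ta.png

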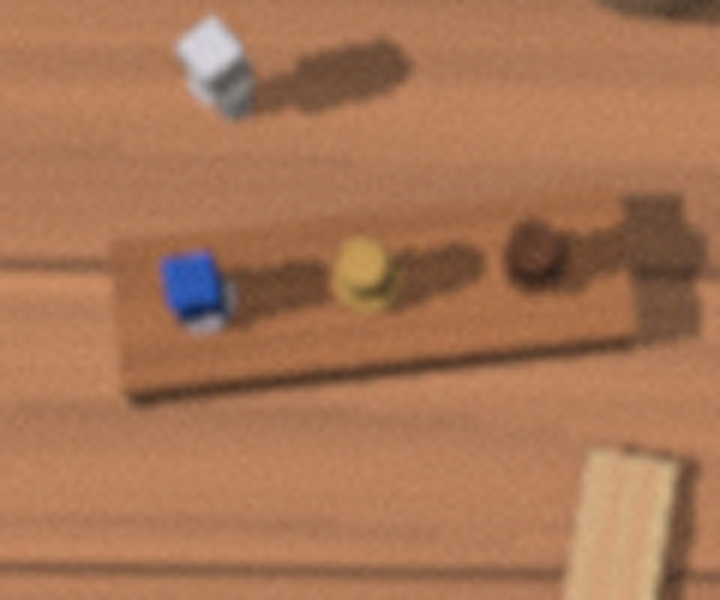

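View pics/tb.png

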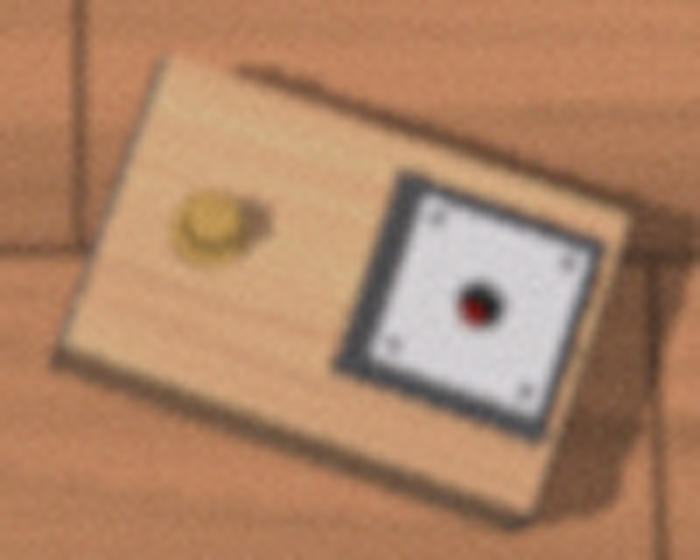

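```bash
cat >> h.py <<'E'
def RT(st): return R.from_euler('xyz',st['eef_rot'],degrees=True).as_matrix()
def down(yaw): # tool y axis at world yaw deg, x down
    y=np.array([np.cos(np.radians(yaw)),np.sin(np.radians(yaw)),0]);x=np.array([0,0,-1.]);return np.column_stack([x,y,np.cross(x,y)])
def info():
    s=observe();M=RT(s);print('t',round(s['t'],3),'pos',np.round(s['ee_pos'],4),'yawY',round(np.degrees(np.arctan2(M[1,1],M[0,1])),2),'q',np.round(s['joint_pos'],1),'F',np.round(s['contact_force'],1),'M',np.round(s['moment'],2),'w',round(s['width'],4));print(np.round(M,4).tolist());return s
def plan(p1,R1,n,p0=None,R0=None):
    s=observe(); p0=s['ee_pos'] if p0 is None else np.array(p0); R0=RT(s) if R0 is None else R0
    rv=R.from_matrix(R0.T@R1).as_rotvec()/n
    # constant-body-twist increments: find t with sum matching
    dR=R.from_rotvec(rv).as_matrix(); A=np.zeros((3,3));C=R0.copy()
    for i in range(n): A+=C; C=C@dR   # shift applied along axes before turn
    t=np.linalg.solve(A,np.array(p1)-p0)
    print('n',n,'d',np.round(t,5),'w',np.round(rv,5),'deg/row',round(np.degrees(np.linalg.norm(rv)),2),'mm/row',round(1000*np.linalg.norm(t),1))
E
python3 - <<'E'
from h import *
s=info()
E
```

```text
t 0.15 pos [ 0.2403 -0.6035  0.2046] yawY -68.3 q [-78.3  14.1  89.3   0.   76.7 -10. ] F [-0.   0.7 -0.5] M [ 0.01 -0.01 -0.01] w 0.0939
[[-0.0003, 0.3698, -0.9291], [0.0014, -0.9291, -0.3698], [-1.0, -0.0014, -0.0003]]
```

```bash
python3 - <<'E'
from h import *
plan([.375,-.235,.205],down(0),10)
plan([.505,.155,.205],down(0),10,[.375,-.235,.205],down(0))
E
```

```text
n 10 d [-2.000e-05 -1.251e-02 -3.971e-02] w [-1.192e-01 -1.100e-04  1.100e-04] deg/row 6.83 mm/row 41.6
n 10 d [-0.     0.013 -0.039] w [0. 0. 0.] deg/row 0.0 mm/row 41.1
```

Emit:
apply_moves:
  deltas:
    - {"y": -0.0125,"z": -0.039,"wx": -0.119}
    - {"y": -0.0125,"z": -0.039,"wx": -0.119}
    - {"y": -0.0125,"z": -0.039,"wx": -0.119}
    - {"y": -0.0125,"z": -0.039,"wx": -0.119}
    - {"y": -0.0125,"z": -0.039,"wx": -0.119}
    - {"y": -0.0125,"z": -0.039,"wx": -0.119}
    - {"y": -0.0125,"z": -0.039,"wx": -0.119}
    - {"y": -0.0125,"z": -0.039,"wx": -0.119}
    - {"y": -0.0125,"z": -0.039,"wx": -0.119}
    - {"y": -0.0125,"z": -0.039,"wx": -0.119}

```text
invalid input at $.deltas[0]: expected keys x, y, z, wx, wy, wz, jaw
```

```bash
python3 - <<'E'
from h import *
info()
plan([.505,.155,.205],down(2),10)
E
```

```text
t 0.15 pos [ 0.2403 -0.6035  0.2046] yawY -68.3 q [-78.3  14.1  89.3   0.   76.7 -10. ] F [-0.   0.7 -0.5] M [ 0.01 -0.01 -0.01] w 0.0939
[[-0.0003, 0.3698, -0.9291], [0.0014, -0.9291, -0.3698], [-1.0, -0.0014, -0.0003]]
n 10 d [ 0.      -0.02562 -0.08162] w [-1.2269e-01 -1.1000e-04  1.1000e-04] deg/row 7.03 mm/row 85.6
```

All keys required.

Emit:
apply_moves:
  deltas:
    - {"x": 0,"y": -0.0125,"z": -0.039,"wx": -0.119,"wy": 0,"wz": 0,"jaw": 0.094}
    - {"x": 0,"y": -0.0125,"z": -0.039,"wx": -0.119,"wy": 0,"wz": 0,"jaw": 0.094}
    - {"x": 0,"y": -0.0125,"z": -0.039,"wx": -0.119,"wy": 0,"wz": 0,"jaw": 0.094}
    - {"x": 0,"y": -0.0125,"z": -0.039,"wx": -0.119,"wy": 0,"wz": 0,"jaw": 0.094}
    - {"x": 0,"y": -0.0125,"z": -0.039,"wx": -0.119,"wy": 0,"wz": 0,"jaw": 0.094}
    - {"x": 0,"y": -0.0125,"z": -0.039,"wx": -0.119,"wy": 0,"wz": 0,"jaw": 0.094}
    - {"x": 0,"y": -0.0125,"z": -0.039,"wx": -0.119,"wy": 0,"wz": 0,"jaw": 0.094}
    - {"x": 0,"y": -0.0125,"z": -0.039,"wx": -0.119,"wy": 0,"wz": 0,"jaw": 0.094}
    - {"x": 0,"y": -0.0125,"z": -0.039,"wx": -0.119,"wy": 0,"wz": 0,"jaw": 0.094}
    - {"x": 0,"y": -0.0125,"z": -0.039,"wx": -0.119,"wy": 0,"wz": 0,"jaw": 0.094}

```text
t: 0.98
ee_pos: [0.3713, -0.2387, 0.2051]
eef_rot: [-165.1, 90.0, 105.2]
contact_force: [0.7, 0.5, 1.2]
width: 0.0941
```

```bash
python3 - <<'E'
from h import *
info()
plan([.505,.155,.205],down(2),10)
E
```

```text
t 0.983 pos [ 0.3713 -0.2387  0.2051] yawY 0.25 q [-47.5 -15.5 118.6   0.   77.  -47.8] F [0.7 0.5 1.2] M [-0.07 -0.1  -0.  ] w 0.0941
[[-0.0002, 1.0, 0.0044], [0.0006, 0.0044, -1.0], [-1.0, -0.0002, -0.0006]]
n 10 d [ 2.000e-05  1.408e-02 -3.912e-02] w [-3.05e-03 -6.00e-05  2.00e-05] deg/row 0.17 mm/row 41.6
```

Emit:
apply_moves:
  deltas:
    - {"x": 0,"y": 0.014,"z": -0.039,"wx": -0.01,"wy": 0,"wz": 0,"jaw": 0.08}
    - {"x": 0,"y": 0.014,"z": -0.039,"wx": -0.01,"wy": 0,"wz": 0,"jaw": 0.08}
    - {"x": 0,"y": 0.014,"z": -0.039,"wx": -0.01,"wy": 0,"wz": 0,"jaw": 0.08}
    - {"x": 0,"y": 0.014,"z": -0.039,"wx": -0.01,"wy": 0,"wz": 0,"jaw": 0.08}
    - {"x": 0,"y": 0.014,"z": -0.039,"wx": -0.01,"wy": 0,"wz": 0,"jaw": 0.08}
    - {"x": 0,"y": 0.014,"z": -0.039,"wx": -0.01,"wy": 0,"wz": 0,"jaw": 0.08}
    - {"x": 0,"y": 0.014,"z": -0.039,"wx": -0.01,"wy": 0,"wz": 0,"jaw": 0.08}
    - {"x": 0,"y": 0.014,"z": -0.039,"wx": -0.01,"wy": 0,"wz": 0,"jaw": 0.08}
    - {"x": 0,"y": 0.014,"z": -0.039,"wx": -0.01,"wy": 0,"wz": 0,"jaw": 0.08}
    - {"x": 0,"y": 0.014,"z": -0.039,"wx": -0.01,"wy": 0,"wz": 0,"jaw": 0.08}

```text
t: 1.82
ee_pos: [0.4944, 0.1569, 0.2054]
eef_rot: [46.1, 90.0, -38.3]
contact_force: [0.1, -0.8, 0.3]
width: 0.0799
```

```bash
python3 - <<'E'
from h import *
info()
plan([.521,.210,.205],down(9),10)
E
```

```text
t 1.817 pos [0.4944 0.1569 0.2054] yawY 5.67 q [  5.1  -3.8 108.3  -0.   75.4  -0.6] F [ 0.1 -0.8  0.3] M [-0.05 -0.13  0.02] w 0.0799
[[0.0001, 0.9951, 0.0987], [-0.0001, 0.0987, -0.9951], [-1.0, 0.0001, 0.0001]]
n 10 d [ 4.00e-05  3.30e-03 -4.93e-03] w [-5.82e-03  1.00e-05 -1.00e-05] deg/row 0.33 mm/row 5.9
```

Emit:
apply_moves:
  deltas:
    - {"x": 0,"y": 0.0055,"z": -0.0082,"wx": -0.01,"wy": 0,"wz": 0,"jaw": 0.08}
    - {"x": 0,"y": 0.0055,"z": -0.0082,"wx": -0.01,"wy": 0,"wz": 0,"jaw": 0.08}
    - {"x": 0,"y": 0.0055,"z": -0.0082,"wx": -0.01,"wy": 0,"wz": 0,"jaw": 0.08}
    - {"x": 0,"y": 0.0055,"z": -0.0082,"wx": -0.01,"wy": 0,"wz": 0,"jaw": 0.08}
    - {"x": 0,"y": 0.0055,"z": -0.0082,"wx": -0.01,"wy": 0,"wz": 0,"jaw": 0.08}
    - {"x": 0,"y": 0.0055,"z": -0.0082,"wx": -0.01,"wy": 0,"wz": 0,"jaw": 0.08}
    - {"x": 0,"y": 0,"z": 0,"wx": 0,"wy": 0,"wz": 0,"jaw": 0.08}
    - {"x": 0,"y": 0,"z": 0,"wx": 0,"wy": 0,"wz": 0,"jaw": 0.08}
    - {"x": 0,"y": 0,"z": 0,"wx": 0,"wy": 0,"wz": 0,"jaw": 0.08}
    - {"x": 0,"y": 0,"z": 0,"wx": 0,"wy": 0,"wz": 0,"jaw": 0.08}

```text
t: 2.65
ee_pos: [0.5211, 0.2071, 0.2054]
eef_rot: [-55.6, 90.0, -136.5]
contact_force: [0.5, -0.0, -0.0]
width: 0.0802
```

```bash
python3 - <<'E'
from h import *
s=info(); save('wrist','w1.png')
print(proj('wrist',[.521,.21,.111],s))
E
```

```text
t 2.65 pos [0.5211 0.2071 0.2054] yawY 9.02 q [ 10.1   2.1 102.5  -0.   75.4   1.1] F [ 0.5 -0.  -0. ] M [-0.03 -0.06  0.02] w 0.0802
[[-0.0001, 0.9876, 0.1567], [-0.0001, 0.1567, -0.9876], [-1.0, -0.0001, 0.0001]]
(np.float64(285.0694111541651), np.float64(204.9473599729102))
```

View pics/w1.png

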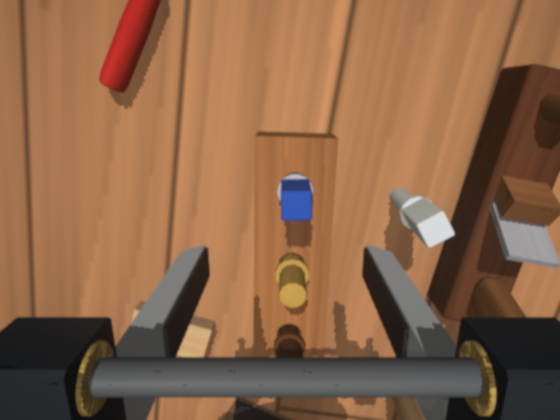

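```bash
python3 - <<'E'
from h import *
s=observe()
im=cv2.imread('pics/w1.png').astype(int);b,g,r=im[...,0],im[...,1],im[...,2]
m=((b>170)&(b-r>80)).astype(np.uint8)
c=max(cv2.findContours(m,0,cv2.CHAIN_APPROX_NONE)[0],key=cv2.contourArea)
rect=cv2.minAreaRect(c);print(rect)
box=cv2.boxPoints(rect);W=np.array([pix('wrist',u,v,.111,s) for u,v in box]);print(W.round(4),W.mean(0),[np.linalg.norm(W[i]-W[i-1]) for i in range(4)])
for i in range(4): d=W[i]-W[i-1];print(np.degrees(np.arctan2(d[1],d[0])))
big=cv2.resize(cv2.imread('pics/w1.png')[150:330,230:350],None,fx=3.3,fy=3.3,interpolation=2);cv2.imwrite('pics/w1b.png',big)
print('tool frame',RT(s).T@(W.mean(0)-s['ee_pos']))
E
```

```text
((296.0, 205.0), (26.0, 26.0), 90.0)
[[0.5179 0.2198 0.111 ]
 [0.5372 0.2229 0.111 ]
 [0.5408 0.2026 0.111 ]
 [0.5211 0.1995 0.111 ]] [0.52923457 0.21118353 0.111     ] [np.float64(0.02059824397057395), np.float64(0.019553555771056726), np.float64(0.020601385421348165), np.float64(0.019961001010892803)]
98.91050915095549
9.020787156822509
-79.95624861327941
-170.9789147628289
tool frame [ 0.09445855  0.0087005  -0.00272254]
```

View pics/w1b.png

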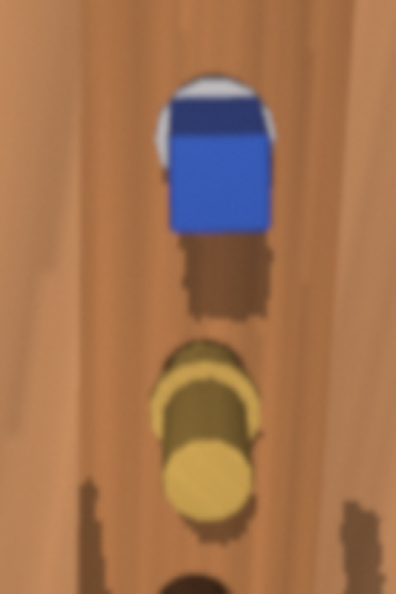

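Emit:
apply_moves:
  deltas:
    - {"x": 0,"y": 0.0045,"z": -0.0015,"wx": 0,"wy": 0,"wz": 0,"jaw": 0.06}
    - {"x": 0.01,"y": 0.0045,"z": -0.0015,"wx": 0,"wy": 0,"wz": 0,"jaw": 0.06}
    - {"x": 0.02,"y": 0,"z": 0,"wx": 0,"wy": 0,"wz": 0,"jaw": 0.06}
    - {"x": 0.025,"y": 0,"z": 0,"wx": 0,"wy": 0,"wz": 0,"jaw": 0.06}
    - {"x": 0.025,"y": 0,"z": 0,"wx": 0,"wy": 0,"wz": 0,"jaw": 0.06}
    - {"x": 0.025,"y": 0,"z": 0,"wx": 0,"wy": 0,"wz": 0,"jaw": 0.06}
    - {"x": 0.02,"y": 0,"z": 0,"wx": 0,"wy": 0,"wz": 0,"jaw": 0.06}
    - {"x": 0.009,"y": 0,"z": 0,"wx": 0,"wy": 0,"wz": 0,"jaw": 0.06}
    - {"x": 0,"y": 0,"z": 0,"wx": 0,"wy": 0,"wz": 0,"jaw": 0.06}
    - {"x": 0,"y": 0,"z": 0,"wx": 0,"wy": 0,"wz": 0,"jaw": 0.05}

```text
t: 3.53
ee_pos: [0.5298, 0.212, 0.0715]
eef_rot: [-97.3, 90.0, -178.3]
contact_force: [-0.1, -0.4, -0.1]
width: 0.0562
```

```bash
python3 - <<'E'
from h import *
s=info(); save('wrist','w2.png');save('side','s2.png')
E
```

```text
t 3.533 pos [0.5298 0.212  0.0715] yawY 9.05 q [ 10.4  12.7 106.    0.   61.3   1.4] F [-0.1 -0.4 -0.1] M [-0.07 -0.13  0.02] w 0.0562
[[-0.0002, 0.9876, 0.1573], [-0.0, 0.1573, -0.9876], [-1.0, -0.0002, -0.0]]
```

View pics/w2.png

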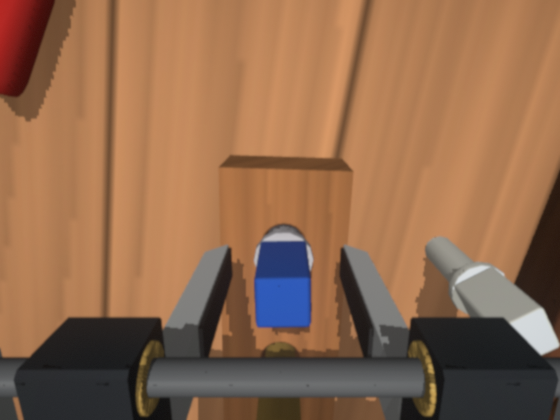

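View pics/s2.png

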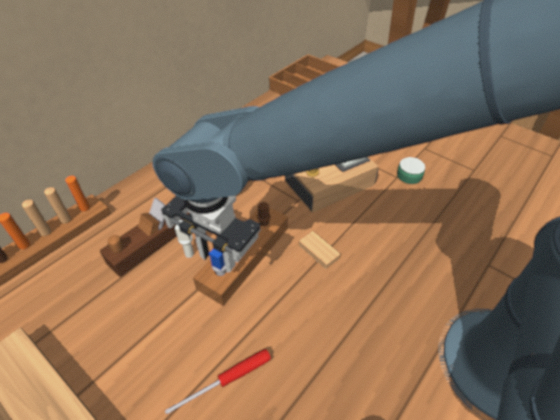

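```bash
python3 - <<'E'
from h import *
s=observe()
for v in (275,301,327):
    print((RT(s).T@(pix('wrist',283.5,v,.111,s)-s['ee_pos'])).round(4))
print(proj('wrist',s['ee_pos']+RT(s)@[-.019,0,0],s))
E
```

```text
[-0.038  -0.0001 -0.0116]
[-0.038  -0.0001  0.0006]
[-0.038  -0.0001  0.0134]
(np.float64(283.9718182277674), np.float64(278.61851367082767))
```

Emit:
apply_moves:
  deltas:
    - {"x": 0,"y": 0,"z": 0,"wx": 0,"wy": 0,"wz": 0,"jaw": 0.0}
    - {"x": 0,"y": 0,"z": 0,"wx": 0,"wy": 0,"wz": 0,"jaw": 0.0}
    - {"x": 0,"y": 0,"z": 0,"wx": 0,"wy": 0,"wz": 0,"jaw": 0.0}
    - {"x": 0,"y": 0,"z": 0,"wx": 0,"wy": 0,"wz": 0,"jaw": 0.0}
    - {"x": 0,"y": 0,"z": 0,"wx": 0,"wy": 0,"wz": 0,"jaw": 0.0}
    - {"x": 0,"y": 0,"z": 0,"wx": 0,"wy": 0,"wz": 0,"jaw": 0.0}
    - {"x": 0,"y": 0,"z": 0,"wx": 0,"wy": 0,"wz": 0,"jaw": 0.0}
    - {"x": 0,"y": 0,"z": 0,"wx": 0,"wy": 0,"wz": 0,"jaw": 0.0}
    - {"x": 0,"y": 0,"z": 0,"wx": 0,"wy": 0,"wz": 0,"jaw": 0.0}
    - {"x": 0,"y": 0,"z": 0,"wx": 0,"wy": 0,"wz": 0,"jaw": 0.0}
  grip_force: 45

```text
t: 4.47
ee_pos: [0.5298, 0.2119, 0.0719]
eef_rot: [88.0, 90.0, 7.1]
contact_force: [-1.0, -0.9, 4.6]
width: 0.024
```

Emit:
apply_moves:
  deltas:
    - {"x": -0.005,"y": 0,"z": 0,"wx": 0,"wy": 0,"wz": 0,"jaw": 0.0}
    - {"x": -0.01,"y": 0,"z": 0,"wx": 0,"wy": 0,"wz": 0,"jaw": 0.0}
    - {"x": -0.015,"y": 0,"z": 0,"wx": 0,"wy": 0,"wz": 0,"jaw": 0.0}
    - {"x": -0.02,"y": 0,"z": 0,"wx": 0,"wy": 0,"wz": 0,"jaw": 0.0}
    - {"x": -0.02,"y": 0,"z": 0,"wx": 0,"wy": 0,"wz": 0,"jaw": 0.0}
    - {"x": -0.02,"y": 0,"z": 0,"wx": 0,"wy": 0,"wz": 0,"jaw": 0.0}
    - {"x": -0.02,"y": 0,"z": 0,"wx": 0,"wy": 0,"wz": 0,"jaw": 0.0}
    - {"x": -0.015,"y": 0,"z": 0,"wx": 0,"wy": 0,"wz": 0,"jaw": 0.0}
    - {"x": -0.01,"y": 0,"z": 0,"wx": 0,"wy": 0,"wz": 0,"jaw": 0.0}
    - {"x": -0.005,"y": 0,"z": 0,"wx": 0,"wy": 0,"wz": 0,"jaw": 0.0}

```text
t: 5.3
ee_pos: [0.53, 0.2121, 0.2131]
eef_rot: [93.0, 89.9, 12.1]
contact_force: [-0.2, -0.6, -3.7]
width: 0.0239
```

```bash
python3 - <<'E'
from h import *
s=info(); save('wrist','w3.png')
print('foot',proj('wrist',s['ee_pos']+RT(s)@[.066,0,0],s),'top',proj('wrist',s['ee_pos']+RT(s)@[-.039,0,0],s))
plan([.516,-.245,.212],down(9),13)
E
```

```text
t 5.3 pos [0.53   0.2121 0.2131] yawY 9.06 q [ 10.4   3.  100.7   0.   76.1   1.4] F [-0.2 -0.6 -3.7] M [-0.02 -0.11  0.02] w 0.0239
[[0.0021, 0.9875, 0.1574], [0.0004, 0.1574, -0.9875], [-1.0, 0.0021, -0.0001]]
foot (np.float64(284.45239896306236), np.float64(220.60738853505654)) top (np.float64(283.78732505151936), np.float64(300.9385508547161))
n 13 d [ 8.000e-05 -6.590e-03  3.455e-02] w [ 7.0e-05 -1.0e-05 -1.8e-04] deg/row 0.01 mm/row 35.2
```

View pics/w3.png

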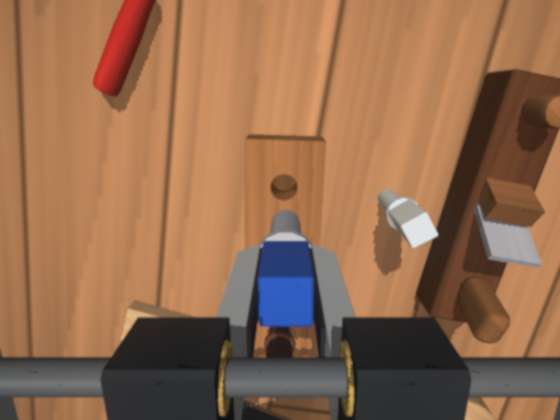

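Emit:
apply_moves:
  deltas:
    - {"x": 0,"y": -0.003,"z": 0.017,"wx": 0,"wy": 0,"wz": 0,"jaw": 0.0}
    - {"x": 0,"y": -0.006,"z": 0.034,"wx": 0,"wy": 0,"wz": 0,"jaw": 0.0}
    - {"x": 0,"y": -0.006,"z": 0.034,"wx": 0,"wy": 0,"wz": 0,"jaw": 0.0}
    - {"x": 0,"y": -0.006,"z": 0.034,"wx": 0,"wy": 0,"wz": 0,"jaw": 0.0}
    - {"x": 0,"y": -0.006,"z": 0.034,"wx": 0,"wy": 0,"wz": 0,"jaw": 0.0}
    - {"x": 0,"y": -0.006,"z": 0.034,"wx": 0,"wy": 0,"wz": 0,"jaw": 0.0}
    - {"x": 0,"y": -0.006,"z": 0.034,"wx": 0,"wy": 0,"wz": 0,"jaw": 0.0}
    - {"x": 0,"y": -0.006,"z": 0.034,"wx": 0,"wy": 0,"wz": 0,"jaw": 0.0}
    - {"x": 0,"y": -0.006,"z": 0.034,"wx": 0,"wy": 0,"wz": 0,"jaw": 0.0}
    - {"x": 0,"y": -0.006,"z": 0.034,"wx": 0,"wy": 0,"wz": 0,"jaw": 0.0}

```text
t: 6.18
ee_pos: [0.523, -0.1173, 0.21]
eef_rot: [-126.7, 89.9, 152.3]
contact_force: [1.1, 1.0, -2.5]
width: 0.0241
```

```bash
cat >> h.py <<'E'
from scipy.spatial.transform import Rotation
def tilt(yaw,th): return down(yaw)@R.from_rotvec([0,-th,0]).as_matrix()
FX=.066
def tcp_for_foot(f,Rm): return np.array(f)-Rm@[FX,0,0]
E
python3 - <<'E'
from h import *
s=info()
R1=tilt(9,.244)
plan(tcp_for_foot([.526,-.265,.125],R1),R1,9)
E
```

```text
t 6.183 pos [ 0.523  -0.1173  0.21  ] yawY 9.05 q [-24.8  -1.5 105.6   0.   76.  -33.8] F [ 1.1  1.  -2.5] M [-0.03 -0.14 -0.03] w 0.0241
[[-0.0021, 0.9876, 0.1572], [0.0011, 0.1572, -0.9876], [-1.0, -0.0019, -0.0014]]
n 9 d [ 0.00389 -0.00224  0.01418] w [ 0.00011 -0.02727  0.0002 ] deg/row 1.56 mm/row 14.9
```

Emit:
apply_moves:
  deltas:
    - {"x": 0.0039,"y": -0.0022,"z": 0.0142,"wx": 0,"wy": -0.0272,"wz": 0,"jaw": 0.0}
    - {"x": 0.0039,"y": -0.0022,"z": 0.0142,"wx": 0,"wy": -0.0272,"wz": 0,"jaw": 0.0}
    - {"x": 0.0039,"y": -0.0022,"z": 0.0142,"wx": 0,"wy": -0.0272,"wz": 0,"jaw": 0.0}
    - {"x": 0.0039,"y": -0.0022,"z": 0.0142,"wx": 0,"wy": -0.0272,"wz": 0,"jaw": 0.0}
    - {"x": 0.0039,"y": -0.0022,"z": 0.0142,"wx": 0,"wy": -0.0272,"wz": 0,"jaw": 0.0}
    - {"x": 0.0039,"y": -0.0022,"z": 0.0142,"wx": 0,"wy": -0.0272,"wz": 0,"jaw": 0.0}
    - {"x": 0.0039,"y": -0.0022,"z": 0.0142,"wx": 0,"wy": -0.0272,"wz": 0,"jaw": 0.0}
    - {"x": 0.0039,"y": -0.0022,"z": 0.0142,"wx": 0,"wy": -0.0272,"wz": 0,"jaw": 0.0}
    - {"x": 0.0039,"y": -0.0022,"z": 0.0142,"wx": 0,"wy": -0.0272,"wz": 0,"jaw": 0.0}
    - {"x": 0,"y": 0,"z": 0,"wx": 0,"wy": 0,"wz": 0,"jaw": 0.0}

```text
t: 7.02
ee_pos: [0.5248, -0.2498, 0.1901]
eef_rot: [-0.1, 75.9, -81.2]
contact_force: [-0.4, -0.1, -2.5]
width: 0.0237
```

```bash
python3 - <<'E'
from h import *
s=info(); save('wrist','w4.png')
M=RT(s);f=s['ee_pos']+M@[FX,0,0];print('foot',f,'near edge',s['ee_pos']+M@[FX,0,-.01],proj('wrist',s['ee_pos']+M@[FX,0,-.01],s),proj('wrist',[.522,-.243,.08],s))
E
```

```text
t 7.017 pos [ 0.5248 -0.2498  0.1901] yawY 8.98 q [-31.4   1.4 105.8 -11.9  64.1 -36. ] F [-0.4 -0.1 -2.5] M [ 0.27 -0.02  0.01] w 0.0237
[[0.0375, 0.9877, 0.1516], [-0.2411, 0.1562, -0.9579], [-0.9698, -0.0006, 0.244]]
foot [ 0.52725224 -0.2656937   0.1261418 ] near edge [ 0.52573627 -0.25611517  0.12370178] (np.float64(284.4433322629374), np.float64(206.60387493544056)) (np.float64(282.44025153365175), np.float64(162.0751147337428))
```

View pics/w4.png

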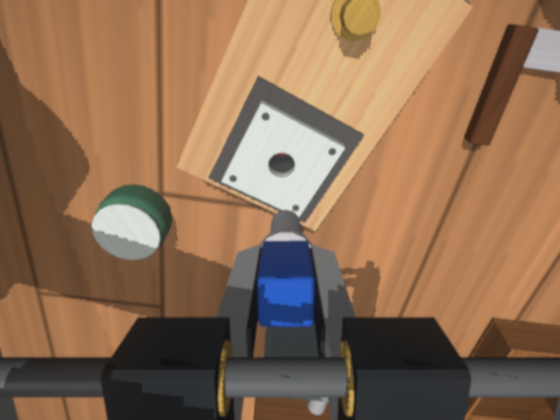

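```bash
python3 - <<'E'
from h import *
im=cv2.imread('pics/w4.png')
cv2.imwrite('pics/w4b.png',cv2.resize(im[140:240,240:330],None,fx=6,fy=6,interpolation=2))
E
```

```text
(no output)
```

View pics/w4b.png

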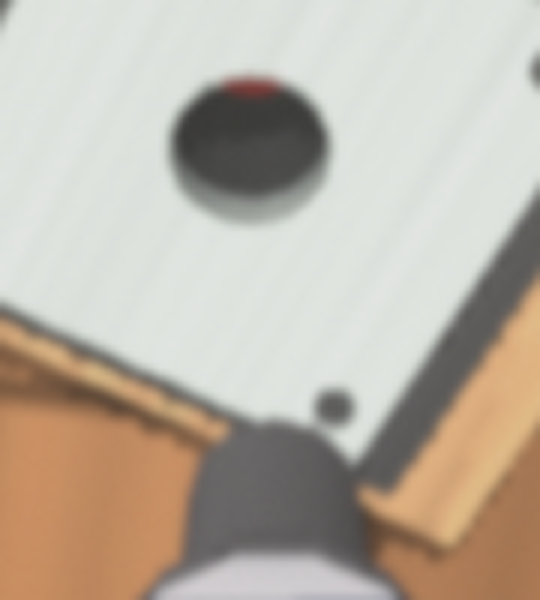

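```bash
python3 - <<'E'
from h import *
s=observe();M=RT(s)
bore=pix('wrist',281.5,164.8,.08,s); 
for z in (.1237,): edge=pix('wrist',285.8,210,z,s);print('edge',edge)
print('bore',bore, pix('wrist',281.5,164.8-12.85,.08,s)-bore)
h=np.array([np.cos(np.radians(-81)),np.sin(np.radians(-81)),0]) # tool z horiz
hy=np.array([np.cos(np.radians(9)),np.sin(np.radians(9)),0])
d=bore-edge; print('along h',d@h,'along y',d@hy)
# true foot-center axis bias vs nominal
print('bias edge', (edge-(s['ee_pos']+M@[FX,0,-.01])))
E
```

```text
edge [ 0.52716264 -0.25753286  0.1237    ]
bore [ 0.52172174 -0.24416398  0.08      ] [-0.0015914   0.01042983  0.        ]
along h -0.01405542985082614 along y -0.0032825552250971115
bias edge [ 1.34437036e-03 -2.57041961e-03 -6.80970601e-05]
```

```bash
cat >> h.py <<'E'
hz=np.array([np.cos(np.radians(-81)),np.sin(np.radians(-81)),0]); hy=np.array([np.cos(np.radians(9)),np.sin(np.radians(9)),0])
E
python3 - <<'E'
from h import *
s=observe();M=RT(s)
print(M.T@(hz*-.0235+hy*-.0033+[0,0,-.0357]))
E
```

```text
[ 0.02894482 -0.00329487 -0.03144791]
```

Emit:
apply_moves:
  deltas:
    - {"x": 0.0036,"y": -0.0004,"z": -0.0039,"wx": 0,"wy": 0,"wz": 0,"jaw": 0.0}
    - {"x": 0.0036,"y": -0.0004,"z": -0.0039,"wx": 0,"wy": 0,"wz": 0,"jaw": 0.0}
    - {"x": 0.0036,"y": -0.0004,"z": -0.0039,"wx": 0,"wy": 0,"wz": 0,"jaw": 0.0}
    - {"x": 0.0036,"y": -0.0004,"z": -0.0039,"wx": 0,"wy": 0,"wz": 0,"jaw": 0.0}
    - {"x": 0.0036,"y": -0.0004,"z": -0.0039,"wx": 0,"wy": 0,"wz": 0,"jaw": 0.0}
    - {"x": 0.0036,"y": -0.0004,"z": -0.0039,"wx": 0,"wy": 0,"wz": 0,"jaw": 0.0}
    - {"x": 0.0036,"y": -0.0004,"z": -0.0039,"wx": 0,"wy": 0,"wz": 0,"jaw": 0.0}
    - {"x": 0.0036,"y": -0.0004,"z": -0.0039,"wx": 0,"wy": 0,"wz": 0,"jaw": 0.0}
    - {"x": 0,"y": 0,"z": 0,"wx": 0,"wy": 0,"wz": 0,"jaw": 0.0}
    - {"x": 0,"y": 0,"z": 0,"wx": 0,"wy": 0,"wz": 0,"jaw": 0.0}

```text
t: 7.9
ee_pos: [0.5181, -0.2253, 0.1546]
eef_rot: [-0.1, 76.0, -81.0]
contact_force: [0.3, 0.1, -2.1]
width: 0.0238
```

```bash
python3 - <<'E'
from h import *
s=info(); im=save('wrist','w5.png'); save('side','s5.png')
M=RT(s);print('near edge',s['ee_pos']+M@[FX,0,-.01])
im=cv2.imread('pics/w5.png')
cv2.imwrite('pics/w5b.png',cv2.resize(im[160:260,240:330],None,fx=6,fy=6,interpolation=2))
E
```

```text
t 7.9 pos [ 0.5181 -0.2253  0.1546] yawY 9.07 q [-29.6   1.8 109.4 -12.6  60.6 -33.2] F [ 0.3  0.1 -2.1] M [ 0.23 -0.07 -0.06] w 0.0238
[[0.0377, 0.9875, 0.153], [-0.2391, 0.1576, -0.9581], [-0.9703, -0.0005, 0.242]]
near edge [ 0.51908387 -0.23150055  0.08816884]
```

View pics/w5b.png

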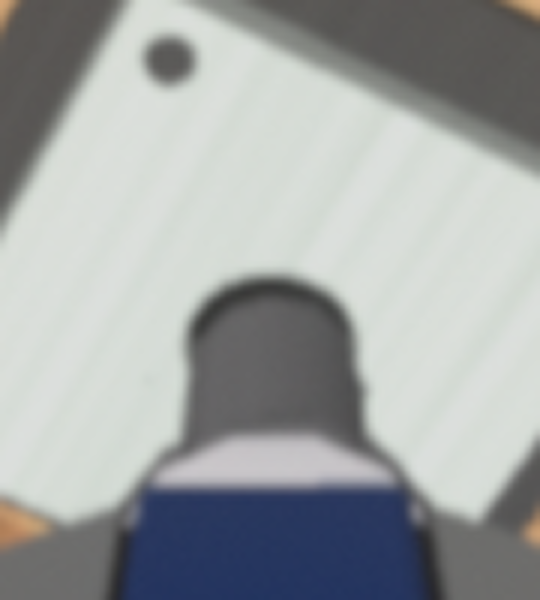

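View pics/s5.png

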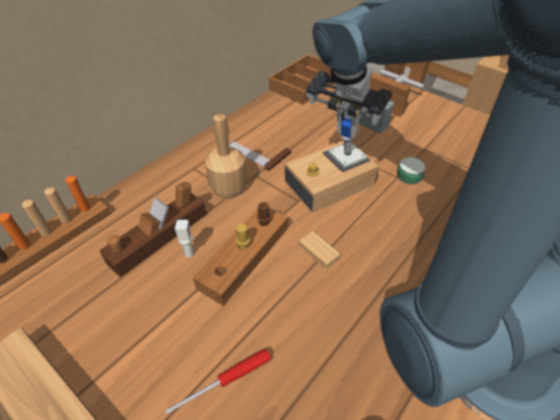

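```bash
python3 - <<'E'
from h import *
im=cv2.imread('pics/w5.png')[198:245,262:308].astype(float)
im=np.clip(im*1.0,0,255); g=255*(np.clip(im,0,255)/255)**.55
cv2.imwrite('pics/w5c.png',cv2.resize(g.astype(np.uint8),None,fx=13,fy=12.5,interpolation=2))
E
```

```text
(no output)
```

View pics/w5c.png

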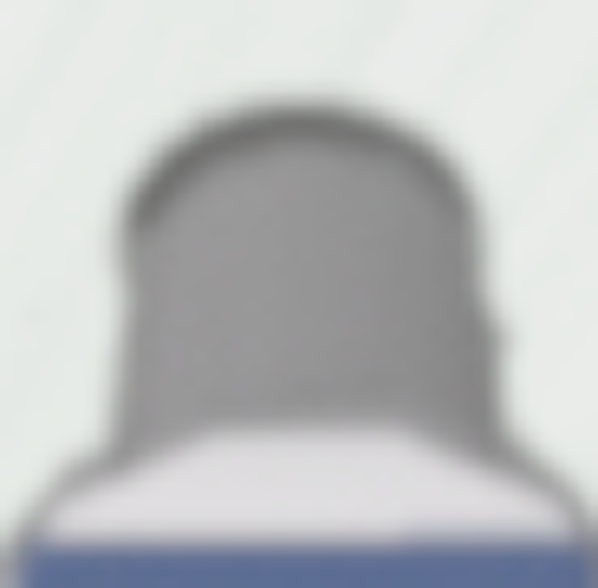

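```bash
python3 - <<'E'
from h import *
s=observe();M=RT(s)
rim=pix('wrist',285.1,206.2,.08,s);
for z in (.087,.0882,.0895):
  e=pix('wrist',285.4,209.4,z,s);d=rim-e;print(z,'h',d@hz,'y',d@hy)
print('bore c', rim+hz*.0105, 'apparent before .5217,-.2442')
E
```

```text
0.087 h 0.0015796605231545118 y -0.00020965622311100153
0.0882 h 0.0023048799729835606 y -0.00020878343961741008
0.0895 h 0.0030905343769650003 y -0.00020783792416601463
bore c [ 0.52241601 -0.24718151  0.08      ] apparent before .5217,-.2442
```

```bash
python3 - <<'E'
from h import *
s=observe();M=RT(s)
b=np.array([.5217,-.2442,.08])
im=cv2.imread('pics/w5.png')
big=cv2.resize(im[160:260,240:330],None,fx=6,fy=6,interpolation=2)
def draw(pts,col):
    for p in pts:
        u,v=proj('wrist',p,s); cv2.circle(big,(int((u-240+.5)*6),int((v-160+.5)*6)),1,col,-1)
A=np.linspace(0,2*np.pi,150)
draw([b+hz*.0105*np.cos(a)+hy*.0105*np.sin(a) for a in A],(0,0,255))
# foot with bias measured in w4
bias=np.array([1.34e-3,-2.57e-3,0])
f=s['ee_pos']+bias
draw([f+M@[FX,.01*np.sin(a),.01*np.cos(a)] for a in A],(0,255,0))
cv2.imwrite('pics/w5d.png',big)
E
```

```text
(no output)
```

View pics/w5d.png

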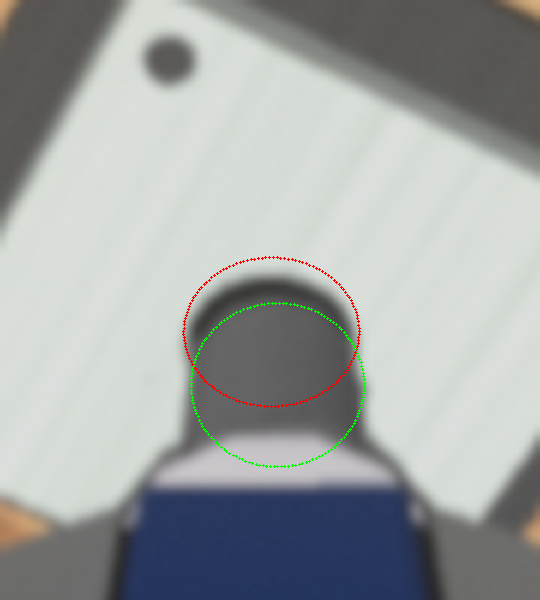

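```bash
python3 - <<'E'
from h import *
s=observe();M=RT(s)
print(M.T@(hz*.0045+hy*-.0002+[0,0,-.005]))
E
```

```text
[ 0.00594291 -0.00020658  0.00315106]
```

Emit:
apply_moves:
  deltas:
    - {"x": 0.001,"y": 0,"z": 0.001,"wx": 0,"wy": 0,"wz": 0,"jaw": 0.0}
    - {"x": 0.001,"y": 0,"z": 0.001,"wx": 0,"wy": 0,"wz": 0,"jaw": 0.0}
    - {"x": 0.001,"y": 0,"z": 0.001,"wx": 0,"wy": 0,"wz": 0,"jaw": 0.0}
    - {"x": 0.001,"y": -0.0002,"z": 0.0002,"wx": 0,"wy": 0,"wz": 0,"jaw": 0.0}
    - {"x": 0.001,"y": 0,"z": 0,"wx": 0,"wy": 0,"wz": 0,"jaw": 0.0}
    - {"x": 0.001,"y": 0,"z": 0,"wx": 0,"wy": 0,"wz": 0,"jaw": 0.0}
    - {"x": 0,"y": 0,"z": 0,"wx": 0,"wy": 0,"wz": 0,"jaw": 0.0}
    - {"x": 0,"y": 0,"z": 0,"wx": 0,"wy": 0,"wz": 0,"jaw": 0.0}
    - {"x": 0,"y": 0,"z": 0,"wx": 0,"wy": 0,"wz": 0,"jaw": 0.0}
    - {"x": 0,"y": 0,"z": 0,"wx": 0,"wy": 0,"wz": 0,"jaw": 0.0}

```text
t: 8.83
ee_pos: [0.5189, -0.2301, 0.15]
eef_rot: [0.0, 76.0, -80.9]
contact_force: [-0.9, -0.3, -1.9]
width: 0.0241
```

```bash
python3 - <<'E'
from h import *
s=info(); im=save('wrist','w6.png'); 
M=RT(s);print('near edge',s['ee_pos']+M@[FX,0,-.01])
im=cv2.imread('pics/w6.png')[190:260,250:320].astype(float)
g=255*(im/255)**.55
cv2.imwrite('pics/w6b.png',cv2.resize(g.astype(np.uint8),None,fx=8,fy=8,interpolation=2))
E
```

```text
t 8.833 pos [ 0.5189 -0.2301  0.15  ] yawY 9.06 q [-30.    2.4 109.3 -12.6  60.  -33.5] F [-0.9 -0.3 -1.9] M [ 0.18 -0.04  0.01] w 0.0241
[[0.0383, 0.9875, 0.1527], [-0.2394, 0.1574, -0.9581], [-0.9702, 0.0001, 0.2424]]
near edge [ 0.51986097 -0.23629001  0.08356699]
```

View pics/w6b.png

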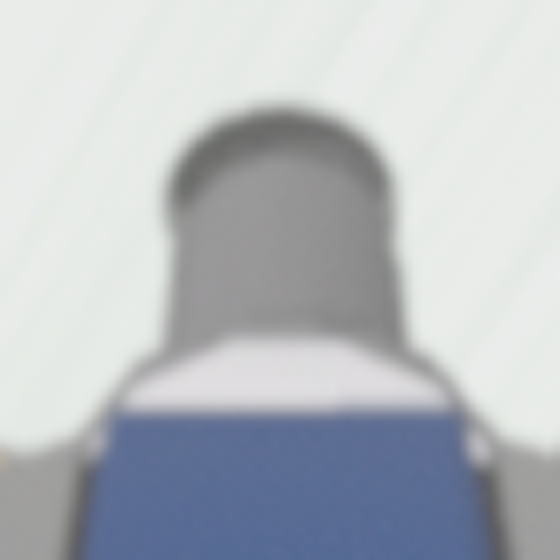

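```bash
python3 - <<'E'
from h import *
s=observe();M=RT(s)
rim=pix('wrist',285.,202.75,.08,s);
for z in (.083,.0836,.0842):
  e=pix('wrist',285.2,208.75,z,s);d=rim-e;print(z,'h',d@hz,'y',d@hy)
print(M.T@np.array([0,0,-.001]))
E
```

```text
0.083 h -0.0030188176853936464 y -0.0001412931108563883
0.0836 h -0.0026579057817830965 y -0.00014139773213044262
0.0842 h -0.0022969938781725913 y -0.00014150235340460221
[ 9.70155230e-04 -1.36630587e-07 -2.42484661e-04]
```

Emit:
apply_moves:
  deltas:
    - {"x": 0.0007,"y": 0,"z": -0.0003,"wx": 0,"wy": 0,"wz": 0,"jaw": 0.0}
    - {"x": 0.0007,"y": 0,"z": -0.0003,"wx": 0,"wy": 0,"wz": 0,"jaw": 0.0}
    - {"x": 0.0007,"y": 0,"z": -0.0003,"wx": 0,"wy": 0,"wz": 0,"jaw": 0.0}
    - {"x": 0.0007,"y": 0,"z": -0.0003,"wx": 0,"wy": 0,"wz": 0,"jaw": 0.0}
    - {"x": 0.0007,"y": 0,"z": -0.0003,"wx": 0,"wy": 0,"wz": 0,"jaw": 0.0}
    - {"x": 0.0007,"y": 0,"z": -0.0003,"wx": 0,"wy": 0,"wz": 0,"jaw": 0.0}
    - {"x": 0.0007,"y": 0,"z": -0.0003,"wx": 0,"wy": 0,"wz": 0,"jaw": 0.0}
    - {"x": 0.0006,"y": 0,"z": -0.0003,"wx": 0,"wy": 0,"wz": 0,"jaw": 0.0}
    - {"x": 0,"y": 0,"z": 0,"wx": 0,"wy": 0,"wz": 0,"jaw": 0.0}
    - {"x": 0,"y": 0,"z": 0,"wx": 0,"wy": 0,"wz": 0,"jaw": 0.0}

```text
t: 9.72
ee_pos: [0.5186, -0.2291, 0.144]
eef_rot: [-0.0, 76.0, -81.0]
contact_force: [0.9, 0.4, -2.6]
width: 0.0239
```

```bash
python3 - <<'E'
from h import *
s=info(); im=save('wrist','w7.png'); save('side','s7.png')
M=RT(s);print('near edge',s['ee_pos']+M@[FX,0,-.01])
im=cv2.imread('pics/w7.png')[190:260,250:320].astype(float)
g=255*(im/255)**.55
cv2.imwrite('pics/w7b.png',cv2.resize(g.astype(np.uint8),None,fx=8,fy=8,interpolation=2))
im=cv2.imread('pics/s7.png')[80:190,290:400];cv2.imwrite('pics/s7b.png',cv2.resize(im,None,fx=5,fy=5,interpolation=2))
E
```

```text
t 9.717 pos [ 0.5186 -0.2291  0.144 ] yawY 9.05 q [-29.9   2.7 109.6 -12.7  59.4 -33.3] F [ 0.9  0.4 -2.6] M [ 0.22 -0.09 -0.02] w 0.0239
[[0.0381, 0.9875, 0.1527], [-0.2393, 0.1574, -0.9581], [-0.9702, -0.0001, 0.2423]]
near edge [ 0.51961249 -0.23528473  0.07752298]
```

View pics/w7b.png

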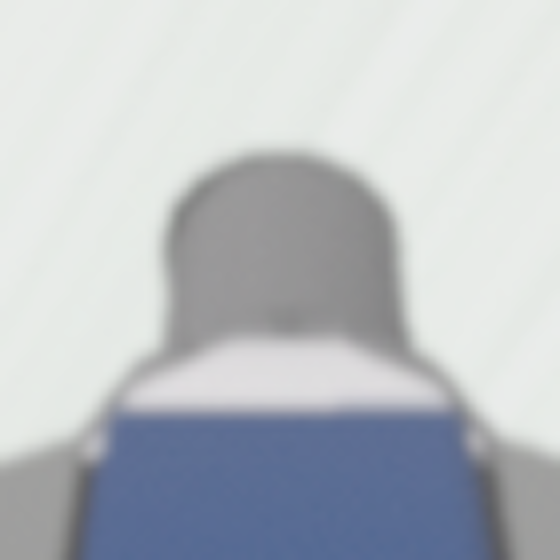

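View pics/s7b.png

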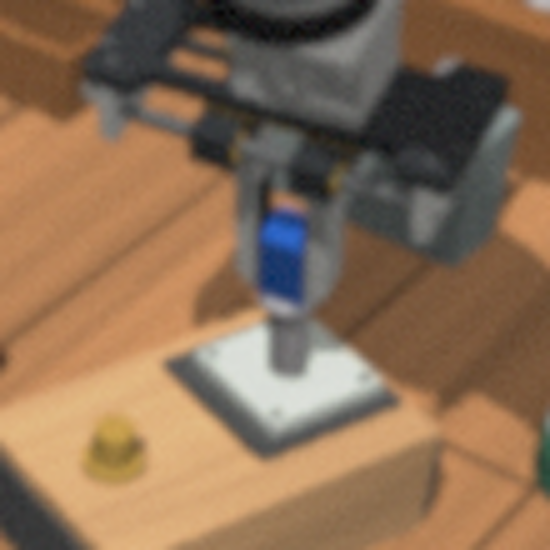

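Emit:
apply_moves:
  deltas:
    - {"x": -0.0001,"y": 0,"z": -0.0004,"wx": 0,"wy": 0,"wz": 0,"jaw": 0.0}
    - {"x": -0.0001,"y": 0,"z": -0.0004,"wx": 0,"wy": 0,"wz": 0,"jaw": 0.0}
    - {"x": -0.0001,"y": 0,"z": -0.0004,"wx": 0,"wy": 0,"wz": 0,"jaw": 0.0}
    - {"x": 0,"y": 0,"z": 0,"wx": 0,"wy": 0,"wz": 0,"jaw": 0.0}
    - {"x": 0,"y": 0,"z": 0,"wx": 0,"wy": 0,"wz": 0,"jaw": 0.0}
    - {"x": 0,"y": 0,"z": 0,"wx": 0,"wy": 0,"wz": 0,"jaw": 0.0}
    - {"x": 0,"y": 0,"z": 0,"wx": 0,"wy": 0,"wz": 0,"jaw": 0.0}
    - {"x": 0,"y": 0,"z": 0,"wx": 0,"wy": 0,"wz": 0,"jaw": 0.0}
    - {"x": 0,"y": 0,"z": 0,"wx": 0,"wy": 0,"wz": 0,"jaw": 0.0}
    - {"x": 0,"y": 0,"z": 0,"wx": 0,"wy": 0,"wz": 0,"jaw": 0.0}

```text
t: 10.65
ee_pos: [0.5185, -0.2279, 0.144]
eef_rot: [0.0, 76.0, -80.9]
contact_force: [-0.4, 0.3, -2.3]
width: 0.0235
```

```bash
python3 - <<'E'
from h import *
s=info();M=RT(s);print('near edge',s['ee_pos']+M@[FX,0,-.01],'Fh',s['contact_force']@hz,'Fy',s['contact_force']@hy)
E
```

```text
t 10.65 pos [ 0.5185 -0.2279  0.144 ] yawY 9.05 q [-29.8   2.7 109.6 -12.7  59.4 -33.2] F [-0.4  0.3 -2.3] M [ 0.23 -0.03 -0.  ] w 0.0235
[[0.0381, 0.9875, 0.1527], [-0.2393, 0.1574, -0.9581], [-0.9702, 0.0, 0.2424]]
near edge [ 0.51945915 -0.23409796  0.07756494] Fh -0.3471653804435932 Fy -0.3810492221187517
```

Still free; nudge another 0.8 mm toward the near wall.

Emit:
apply_moves:
  deltas:
    - {"x": -0.0001,"y": 0,"z": -0.0004,"wx": 0,"wy": 0,"wz": 0,"jaw": 0.0}
    - {"x": 0,"y": 0,"z": 0,"wx": 0,"wy": 0,"wz": 0,"jaw": 0.0}
    - {"x": -0.0001,"y": 0,"z": -0.0004,"wx": 0,"wy": 0,"wz": 0,"jaw": 0.0}
    - {"x": 0,"y": 0,"z": 0,"wx": 0,"wy": 0,"wz": 0,"jaw": 0.0}
    - {"x": 0,"y": 0,"z": 0,"wx": 0,"wy": 0,"wz": 0,"jaw": 0.0}
    - {"x": 0,"y": 0,"z": 0,"wx": 0,"wy": 0,"wz": 0,"jaw": 0.0}
    - {"x": 0,"y": 0,"z": 0,"wx": 0,"wy": 0,"wz": 0,"jaw": 0.0}
    - {"x": 0,"y": 0,"z": 0,"wx": 0,"wy": 0,"wz": 0,"jaw": 0.0}
    - {"x": 0,"y": 0,"z": 0,"wx": 0,"wy": 0,"wz": 0,"jaw": 0.0}
    - {"x": 0,"y": 0,"z": 0,"wx": 0,"wy": 0,"wz": 0,"jaw": 0.0}

```text
t: 11.48
ee_pos: [0.5184, -0.2273, 0.1441]
eef_rot: [0.0, 75.9, -80.9]
contact_force: [0.6, -3.2, -3.7]
width: 0.0234
```

```bash
python3 - <<'E'
from h import *
s=info();M=RT(s);print('near edge',s['ee_pos']+M@[FX,0,-.01],'Fh',s['contact_force']@hz,'Fy',s['contact_force']@hy)
im=save('wrist','w8.png')
im=cv2.imread('pics/w8.png')[190:260,250:320].astype(float)
g=255*(im/255)**.55
cv2.imwrite('pics/w8b.png',cv2.resize(g.astype(np.uint8),None,fx=8,fy=8,interpolation=2))
E
```

```text
t 11.483 pos [ 0.5184 -0.2273  0.1441] yawY 9.06 q [-29.7   2.6 109.7 -12.7  59.4 -33.1] F [ 0.6 -3.2 -3.7] M [-0.62 -0.1  -0.03] w 0.0234
[[0.0382, 0.9875, 0.1527], [-0.2398, 0.1574, -0.958], [-0.9701, 0.0, 0.2429]]
near edge [ 0.51936291 -0.23356403  0.07767033] Fh 3.2864246341790566 Fy 0.06788667696630225
```

View pics/w8b.png

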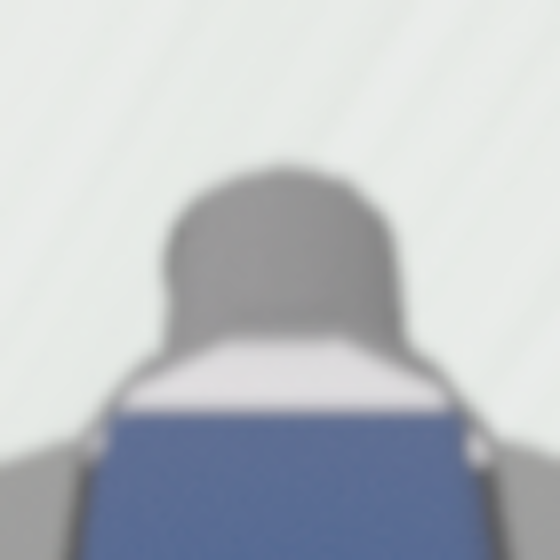

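Emit:
apply_moves:
  deltas:
    - {"x": 0.0002,"y": 0,"z": 0.0016,"wx": 0,"wy": 0.0245,"wz": 0,"jaw": 0.0}
    - {"x": 0.0002,"y": 0,"z": 0.0016,"wx": 0,"wy": 0.0245,"wz": 0,"jaw": 0.0}
    - {"x": 0.0002,"y": 0,"z": 0.0016,"wx": 0,"wy": 0.0245,"wz": 0,"jaw": 0.0}
    - {"x": 0.0002,"y": 0,"z": 0.0016,"wx": 0,"wy": 0.0245,"wz": 0,"jaw": 0.0}
    - {"x": 0,"y": 0,"z": 0,"wx": 0,"wy": 0,"wz": 0,"jaw": 0.0}
    - {"x": 0,"y": 0,"z": 0,"wx": 0,"wy": 0,"wz": 0,"jaw": 0.0}
    - {"x": 0,"y": 0,"z": 0,"wx": 0,"wy": 0,"wz": 0,"jaw": 0.0}
    - {"x": 0,"y": 0,"z": 0,"wx": 0,"wy": 0,"wz": 0,"jaw": 0.0}
    - {"x": 0,"y": 0,"z": 0,"wx": 0,"wy": 0,"wz": 0,"jaw": 0.0}
    - {"x": 0,"y": 0,"z": 0,"wx": 0,"wy": 0,"wz": 0,"jaw": 0.0}

```text
t: 12.37
ee_pos: [0.5195, -0.2335, 0.1448]
eef_rot: [0.1, 81.5, -80.8]
contact_force: [-0.1, -4.2, -2.3]
width: 0.0236
```

```bash
cat >> h.py <<'E'
def rep():
    s=info();M=RT(s);print('near edge',s['ee_pos']+M@[FX,0,-.01],'foot',s['ee_pos']+M@[FX,0,0],'Fh',s['contact_force']@hz,'Fy',s['contact_force']@hy,'tilt',np.degrees(np.arcsin(M[2,2])),'side',np.degrees(np.arcsin(M[2,1])))
    return s
E
python3 -c "
from h import *
rep()"
```

```text
t 12.367 pos [ 0.5195 -0.2335  0.1448] yawY 9.07 q [-32.5   4.3 107.2  -7.1  63.  -38.6] F [-0.1 -4.2 -2.3] M [-0.95 -0.1  -0.01] w 0.0236
[[0.0234, 0.9875, 0.156], [-0.1452, 0.1577, -0.9767], [-0.9891, 0.0002, 0.1471]]
near edge [ 0.51944315 -0.23333613  0.07799793] foot [ 0.52100277 -0.24310357  0.07946919] Fh 4.126360499159822 Fy -0.7875305516765739 tilt 8.4603839544023 side 0.013658554537148562
```

Emit:
apply_moves:
  deltas:
    - {"x": 0.0003,"y": 0,"z": 0.0016,"wx": 0,"wy": 0.0245,"wz": 0,"jaw": 0.0}
    - {"x": 0.0003,"y": 0,"z": 0.0016,"wx": 0,"wy": 0.0245,"wz": 0,"jaw": 0.0}
    - {"x": 0.0003,"y": 0,"z": 0.0016,"wx": 0,"wy": 0.0245,"wz": 0,"jaw": 0.0}
    - {"x": 0.0003,"y": 0,"z": 0.0016,"wx": 0,"wy": 0.0245,"wz": 0,"jaw": 0.0}
    - {"x": 0,"y": 0,"z": 0,"wx": 0,"wy": 0,"wz": 0,"jaw": 0.0}
    - {"x": 0,"y": 0,"z": 0,"wx": 0,"wy": 0,"wz": 0,"jaw": 0.0}
    - {"x": 0,"y": 0,"z": 0,"wx": 0,"wy": 0,"wz": 0,"jaw": 0.0}
    - {"x": 0,"y": 0,"z": 0,"wx": 0,"wy": 0,"wz": 0,"jaw": 0.0}
    - {"x": 0,"y": 0,"z": 0,"wx": 0,"wy": 0,"wz": 0,"jaw": 0.0}
    - {"x": 0,"y": 0,"z": 0,"wx": 0,"wy": 0,"wz": 0,"jaw": 0.0}

```text
t: 13.2
ee_pos: [0.5203, -0.2398, 0.1439]
eef_rot: [-0.1, 87.2, -81.0]
contact_force: [-0.0, -4.3, -3.7]
width: 0.0233
```

```bash

python3 -c "
from h import *
rep()"
```

```text
t 13.2 pos [ 0.5203 -0.2398  0.1439] yawY 9.07 q [-35.1   6.5 104.7  -2.2  66.9 -43.3] F [-0.  -4.3 -3.7] M [-1.12 -0.13  0.02] w 0.0233
[[0.0077, 0.9875, 0.1575], [-0.0487, 0.1577, -0.9863], [-0.9988, -0.0001, 0.0493]]
near edge [ 0.5192535  -0.23314405  0.07749342] foot [ 0.52082844 -0.24300693  0.07798656] Fh 4.197914596960788 Fy -0.6842564567325602 tilt 2.8266237644560097 side -0.0034225724932211684
```

Emit:
apply_moves:
  deltas:
    - {"x": 0.0003,"y": 0,"z": 0.0017,"wx": 0,"wy": 0.0245,"wz": 0,"jaw": 0.0}
    - {"x": 0.0003,"y": 0,"z": 0.0018,"wx": 0,"wy": 0.0245,"wz": 0,"jaw": 0.0}
    - {"x": 0,"y": 0,"z": 0,"wx": 0,"wy": 0,"wz": 0,"jaw": 0.0}
    - {"x": 0.001,"y": 0,"z": 0,"wx": 0,"wy": 0,"wz": 0,"jaw": 0.0}
    - {"x": 0.001,"y": 0,"z": 0,"wx": 0,"wy": 0,"wz": 0,"jaw": 0.0}
    - {"x": 0,"y": 0,"z": 0,"wx": 0,"wy": 0,"wz": 0,"jaw": 0.0}
    - {"x": 0,"y": 0,"z": 0,"wx": 0,"wy": 0,"wz": 0,"jaw": 0.0}
    - {"x": 0,"y": 0,"z": 0,"wx": 0,"wy": 0,"wz": 0,"jaw": 0.0}
    - {"x": 0,"y": 0,"z": 0,"wx": 0,"wy": 0,"wz": 0,"jaw": 0.0}
    - {"x": 0,"y": 0,"z": 0,"wx": 0,"wy": 0,"wz": 0,"jaw": 0.0}

```text
t: 14.03
ee_pos: [0.5208, -0.2431, 0.1414]
eef_rot: [-153.6, 90.0, 125.5]
contact_force: [-0.4, -2.4, -2.0]
width: 0.0243
```

```bash

python3 -c "
from h import *
rep()"
```

```text
t 14.033 pos [ 0.5208 -0.2431  0.1414] yawY 9.06 q [-36.3   7.9 103.4   0.   68.8 -45.4] F [-0.4 -2.4 -2. ] M [-0.77  0.1   0.  ] w 0.0243
[[-0.0003, 0.9875, 0.1575], [0.0004, 0.1575, -0.9875], [-1.0, -0.0002, -0.0004]]
near edge [ 0.51922262 -0.23320975  0.07545311] foot [ 0.52079788 -0.2430849   0.07544869] Fh 2.360862169850686 Fy -0.7323103784011983 tilt -0.025331635991964155 side -0.012599002634291962
```

Emit:
apply_moves:
  deltas:
    - {"x": 0.001,"y": 0,"z": 0.0002,"wx": 0,"wy": 0,"wz": 0,"jaw": 0.0}
    - {"x": 0.001,"y": 0,"z": 0,"wx": 0,"wy": 0,"wz": 0,"jaw": 0.0}
    - {"x": 0.0015,"y": 0,"z": 0,"wx": 0,"wy": 0,"wz": 0,"jaw": 0.0}
    - {"x": 0.0015,"y": 0,"z": 0,"wx": 0,"wy": 0,"wz": 0,"jaw": 0.0}
    - {"x": 0.0015,"y": 0,"z": 0,"wx": 0,"wy": 0,"wz": 0,"jaw": 0.0}
    - {"x": 0.0015,"y": 0,"z": 0,"wx": 0,"wy": 0,"wz": 0,"jaw": 0.0}
    - {"x": 0,"y": 0,"z": 0,"wx": 0,"wy": 0,"wz": 0,"jaw": 0.0}
    - {"x": 0,"y": 0,"z": 0,"wx": 0,"wy": 0,"wz": 0,"jaw": 0.0}
    - {"x": 0,"y": 0,"z": 0,"wx": 0,"wy": 0,"wz": 0,"jaw": 0.0}
    - {"x": 0,"y": 0,"z": 0,"wx": 0,"wy": 0,"wz": 0,"jaw": 0.0}

```text
t: 14.87
ee_pos: [0.5208, -0.2433, 0.1332]
eef_rot: [-162.2, 90.0, 116.9]
contact_force: [0.2, -2.6, -3.0]
width: 0.0237
```

```bash

python3 -c "
from h import *
rep();save('wrist','w9.png');save('side','s9.png')
im=cv2.imread('pics/s9.png')[80:190,290:400];cv2.imwrite('pics/s9b.png',cv2.resize(im,None,fx=5,fy=5,interpolation=2))
"
```

```text
t 14.867 pos [ 0.5208 -0.2433  0.1332] yawY 9.05 q [-36.3   8.5 103.6   0.   67.9 -45.4] F [ 0.2 -2.6 -3. ] M [-0.51  0.03 -0.05] w 0.0237
[[-0.0004, 0.9875, 0.1573], [0.0007, 0.1573, -0.9875], [-1.0, -0.0002, -0.0008]]
near edge [ 0.51921075 -0.23334856  0.06721375] foot [ 0.52078409 -0.24322401  0.06720603] Fh 2.555264895743861 Fy -0.16824564225266656 tilt -0.04423113327153839 side -0.01420133824793686
```

View pics/s9b.png

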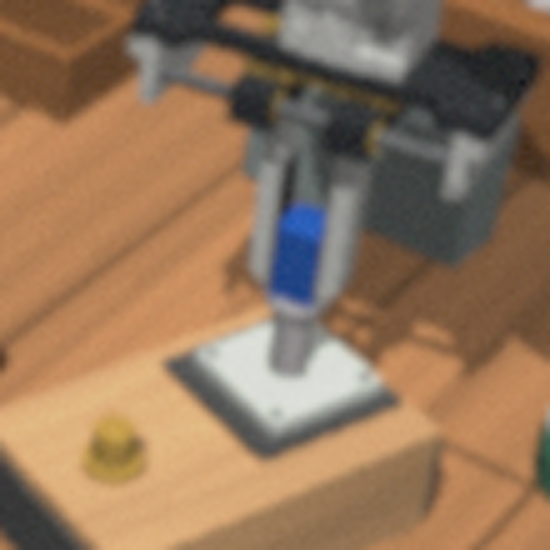

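View pics/w9.png

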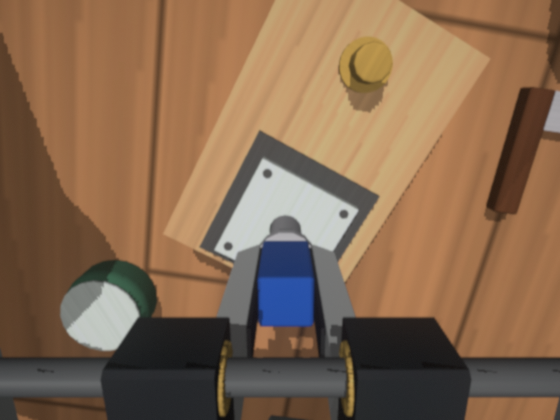

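Emit:
apply_moves:
  deltas:
    - {"x": 0.001,"y": 0,"z": 0.0003,"wx": 0,"wy": 0,"wz": 0,"jaw": 0.0}
    - {"x": 0.002,"y": 0,"z": 0,"wx": 0,"wy": 0,"wz": 0,"jaw": 0.0}
    - {"x": 0.002,"y": 0,"z": 0,"wx": 0,"wy": 0,"wz": 0,"jaw": 0.0}
    - {"x": 0.002,"y": 0,"z": 0,"wx": 0,"wy": 0,"wz": 0,"jaw": 0.0}
    - {"x": 0.002,"y": 0,"z": 0,"wx": 0,"wy": 0,"wz": 0,"jaw": 0.0}
    - {"x": 0.002,"y": 0,"z": 0,"wx": 0,"wy": 0,"wz": 0,"jaw": 0.0}
    - {"x": 0.001,"y": 0,"z": 0,"wx": 0,"wy": 0,"wz": 0,"jaw": 0.0}
    - {"x": 0,"y": 0,"z": 0,"wx": 0,"wy": 0,"wz": 0,"jaw": 0.0}
    - {"x": 0,"y": 0,"z": 0,"wx": 0,"wy": 0,"wz": 0,"jaw": 0.0}
    - {"x": 0,"y": 0,"z": 0,"wx": 0,"wy": 0,"wz": 0,"jaw": 0.0}

```text
t: 15.8
ee_pos: [0.521, -0.2437, 0.1215]
eef_rot: [173.3, 90.0, 92.3]
contact_force: [0.1, -0.0, -3.2]
width: 0.0237
```

```bash

python3 -c "
from h import *
rep()"
```

```text
t 15.8 pos [ 0.521  -0.2437  0.1215] yawY 9.05 q [-36.4   9.3 104.    0.   66.7 -45.4] F [ 0.1 -0.  -3.2] M [-0.03 -0.01 -0.  ] w 0.0237
[[-0.0, 0.9876, 0.1573], [0.0005, 0.1573, -0.9876], [-1.0, 0.0001, -0.0005]]
near edge [ 0.51943802 -0.23376654  0.05554499] foot [ 0.521011   -0.24364205  0.0555402 ] Fh 0.058458185892276936 Fy 0.10826722408548747 tilt -0.02747354713276177 side 0.003238222790516132
```

Emit:
apply_moves:
  deltas:
    - {"x": 0.002,"y": 0,"z": 0,"wx": 0,"wy": 0,"wz": 0,"jaw": 0.0}
    - {"x": 0.002,"y": 0,"z": 0,"wx": 0,"wy": 0,"wz": 0,"jaw": 0.0}
    - {"x": 0.002,"y": 0,"z": 0,"wx": 0,"wy": 0,"wz": 0,"jaw": 0.0}
    - {"x": 0.002,"y": 0,"z": 0,"wx": 0,"wy": 0,"wz": 0,"jaw": 0.0}
    - {"x": 0.002,"y": 0,"z": 0,"wx": 0,"wy": 0,"wz": 0,"jaw": 0.0}
    - {"x": 0.002,"y": 0,"z": 0,"wx": 0,"wy": 0,"wz": 0,"jaw": 0.0}
    - {"x": 0.002,"y": 0,"z": 0,"wx": 0,"wy": 0,"wz": 0,"jaw": 0.0}
    - {"x": 0.001,"y": 0,"z": 0,"wx": 0,"wy": 0,"wz": 0,"jaw": 0.0}
    - {"x": 0,"y": 0,"z": 0,"wx": 0,"wy": 0,"wz": 0,"jaw": 0.0}
    - {"x": 0,"y": 0,"z": 0,"wx": 0,"wy": 0,"wz": 0,"jaw": 0.0}

```text
t: 16.63
ee_pos: [0.521, -0.2438, 0.1066]
eef_rot: [169.5, 90.0, 88.6]
contact_force: [0.4, -0.1, -2.6]
width: 0.0236
```

```bash

python3 -c "
from h import *
rep()"
```

```text
t 16.633 pos [ 0.521  -0.2438  0.1066] yawY 9.05 q [-36.4  10.5 104.5   0.   65.1 -45.4] F [ 0.4 -0.1 -2.6] M [-0.   -0.08 -0.02] w 0.0236
[[0.0, 0.9876, 0.1573], [0.0002, 0.1573, -0.9876], [-1.0, 0.0, -0.0002]]
near edge [ 0.51943965 -0.23388667  0.04057413] foot [ 0.52101256 -0.24376219  0.04057171] Fh 0.14835345065842293 Fy 0.33740781019737975 tilt -0.013896504848328434 side 0.0025736579428641744
```

Emit:
apply_moves:
  deltas:
    - {"x": 0.0013,"y": 0,"z": 0,"wx": 0,"wy": 0,"wz": 0,"jaw": 0.0}
    - {"x": 0.0013,"y": 0,"z": 0,"wx": 0,"wy": 0,"wz": 0,"jaw": 0.0}
    - {"x": 0.0013,"y": 0,"z": 0,"wx": 0,"wy": 0,"wz": 0,"jaw": 0.0}
    - {"x": 0.0013,"y": 0,"z": 0,"wx": 0,"wy": 0,"wz": 0,"jaw": 0.0}
    - {"x": 0.0013,"y": 0,"z": 0,"wx": 0,"wy": 0,"wz": 0,"jaw": 0.0}
    - {"x": 0.0013,"y": 0,"z": 0,"wx": 0,"wy": 0,"wz": 0,"jaw": 0.0}
    - {"x": 0.0013,"y": 0,"z": 0,"wx": 0,"wy": 0,"wz": 0,"jaw": 0.0}
    - {"x": 0.0013,"y": 0,"z": 0,"wx": 0,"wy": 0,"wz": 0,"jaw": 0.0}
    - {"x": 0.0013,"y": 0,"z": 0,"wx": 0,"wy": 0,"wz": 0,"jaw": 0.0}
    - {"x": 0.0013,"y": 0,"z": 0,"wx": 0,"wy": 0,"wz": 0,"jaw": 0.0}

```text
t: 17.47
ee_pos: [0.5212, -0.244, 0.0952]
eef_rot: [-87.8, 90.0, -168.8]
contact_force: [-4.2, 1.5, 7.5]
width: 0.0239
```

```bash

python3 -c "
from h import *
rep()"
```

```text
t 17.467 pos [ 0.5212 -0.244   0.0952] yawY 9.06 q [-36.4  11.4 104.7  -0.   63.9 -45.4] F [-4.2  1.5  7.5] M [ 0.47  0.88 -0.03] w 0.0239
[[-0.0003, 0.9875, 0.1575], [-0.0, 0.1575, -0.9875], [-1.0, -0.0003, 0.0]]
near edge [ 0.51958088 -0.23414044  0.0291804 ] foot [ 0.52115581 -0.24401564  0.0291805 ] Fh -2.1614777177434865 Fy -3.9044090804193283 tilt 0.0005600175868643399 side -0.014670424215278807
```

Emit:
apply_moves:
  deltas:
    - {"x": 0.0005,"y": -0.0002,"z": -0.0001,"wx": 0,"wy": 0,"wz": 0,"jaw": 0.0}
    - {"x": 0.0005,"y": -0.0001,"z": -0.0001,"wx": 0,"wy": 0,"wz": 0,"jaw": 0.0}
    - {"x": 0.0005,"y": 0,"z": 0,"wx": 0,"wy": 0,"wz": 0,"jaw": 0.0}
    - {"x": 0.0005,"y": 0,"z": 0,"wx": 0,"wy": 0,"wz": 0,"jaw": 0.0}
    - {"x": 0.0005,"y": 0,"z": 0,"wx": 0,"wy": 0,"wz": 0,"jaw": 0.0}
    - {"x": 0.0005,"y": 0,"z": 0,"wx": 0,"wy": 0,"wz": 0,"jaw": 0.0}
    - {"x": 0,"y": 0,"z": 0,"wx": 0,"wy": 0,"wz": 0,"jaw": 0.0}
    - {"x": 0,"y": 0,"z": 0,"wx": 0,"wy": 0,"wz": 0,"jaw": 0.0}
    - {"x": 0,"y": 0,"z": 0,"wx": 0,"wy": 0,"wz": 0,"jaw": 0.0}
    - {"x": 0,"y": 0,"z": 0,"wx": 0,"wy": 0,"wz": 0,"jaw": 0.0}

```text
t: 18.3
ee_pos: [0.5211, -0.244, 0.0918]
eef_rot: [49.5, 90.0, -31.4]
contact_force: [-2.9, 1.0, 5.9]
width: 0.0237
```

```bash

python3 -c "
from h import *
rep()
save('wrist','w10.png')"
```

```text
t 18.3 pos [ 0.5211 -0.244   0.0918] yawY 9.06 q [-36.4  11.6 104.9   0.   63.5 -45.4] F [-2.9  1.   5.9] M [0.25 0.57 0.03] w 0.0237
[[0.0007, 0.9875, 0.1574], [-0.0004, 0.1574, -0.9875], [-1.0, 0.0006, 0.0005]]
near edge [ 0.51957176 -0.23413626  0.02580805] foot [ 0.52114583 -0.2440116   0.02581331] Fh -1.421464260909064 Fy -2.7354710809322085 tilt 0.030120807104764457 side 0.03527627237507322
```

View pics/w10.png

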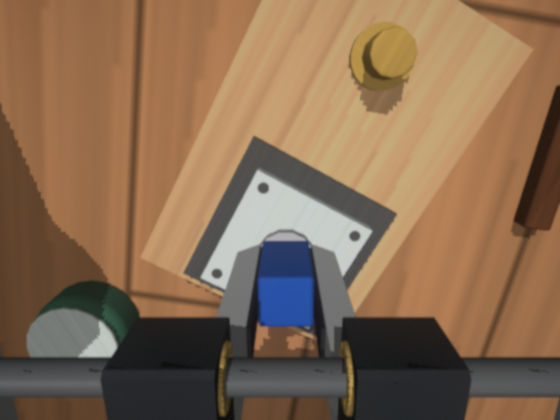

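Emit:
apply_moves:
  deltas:
    - {"x": 0.0003,"y": -0.0002,"z": -0.0001,"wx": 0,"wy": 0,"wz": 0,"jaw": 0.0}
    - {"x": 0.0003,"y": 0,"z": 0,"wx": 0,"wy": 0,"wz": 0,"jaw": 0.0}
    - {"x": 0.0003,"y": 0,"z": 0,"wx": 0,"wy": 0,"wz": 0,"jaw": 0.0}
    - {"x": 0.0003,"y": 0,"z": 0,"wx": 0,"wy": 0,"wz": 0,"jaw": 0.0}
    - {"x": 0,"y": 0,"z": 0,"wx": 0,"wy": 0,"wz": 0,"jaw": 0.0}
    - {"x": 0,"y": 0,"z": 0,"wx": 0,"wy": 0,"wz": 0,"jaw": 0.0}
    - {"x": 0,"y": 0,"z": 0,"wx": 0,"wy": 0,"wz": 0,"jaw": 0.0}
    - {"x": 0,"y": 0,"z": 0,"wx": 0,"wy": 0,"wz": 0,"jaw": 0.0}
    - {"x": 0,"y": 0,"z": 0,"wx": 0,"wy": 0,"wz": 0,"jaw": 0.0}
    - {"x": 0,"y": 0,"z": 0,"wx": 0,"wy": 0,"wz": 0,"jaw": 0.0}

```text
t: 19.18
ee_pos: [0.5211, -0.2439, 0.0908]
eef_rot: [51.9, 89.9, -29.0]
contact_force: [-2.6, 1.6, 8.2]
width: 0.0238
```

```bash

python3 -c "
from h import *
rep()"
```

```text
t 19.183 pos [ 0.5211 -0.2439  0.0908] yawY 9.06 q [-36.4  11.7 104.9   0.   63.3 -45.4] F [-2.6  1.6  8.2] M [ 0.41  0.57 -0.04] w 0.0238
[[0.001, 0.9875, 0.1575], [-0.0006, 0.1575, -0.9875], [-1.0, 0.0009, 0.0007]]
near edge [ 0.51954977 -0.23411287  0.02479711] foot [ 0.5211243  -0.24398814  0.02480447] Fh -2.0327248751493765 Fy -2.3459204589259364 tilt 0.04220635653725047 side 0.05387626922924879
```

Emit:
apply_moves:
  deltas:
    - {"x": 0.0003,"y": -0.0001,"z": -0.0001,"wx": 0,"wy": 0,"wz": 0,"jaw": 0.0}
    - {"x": 0.0003,"y": 0,"z": 0,"wx": 0,"wy": 0,"wz": 0,"jaw": 0.0}
    - {"x": 0.0003,"y": 0,"z": 0,"wx": 0,"wy": 0,"wz": 0,"jaw": 0.0}
    - {"x": 0,"y": 0,"z": 0,"wx": 0,"wy": 0,"wz": 0,"jaw": 0.0}
    - {"x": 0,"y": 0,"z": 0,"wx": 0,"wy": 0,"wz": 0,"jaw": 0.0}
    - {"x": 0,"y": 0,"z": 0,"wx": 0,"wy": 0,"wz": 0,"jaw": 0.0}
    - {"x": 0,"y": 0,"z": 0,"wx": 0,"wy": 0,"wz": 0,"jaw": 0.0}
    - {"x": 0,"y": 0,"z": 0,"wx": 0,"wy": 0,"wz": 0,"jaw": 0.0}
    - {"x": 0,"y": 0,"z": 0,"wx": 0,"wy": 0,"wz": 0,"jaw": 0.0}
    - {"x": 0,"y": 0,"z": 0,"wx": 0,"wy": 0,"wz": 0,"jaw": 0.0}

```text
t: 20.02
ee_pos: [0.5211, -0.244, 0.0907]
eef_rot: [45.6, 89.9, -35.4]
contact_force: [-4.8, 3.1, 13.4]
width: 0.0237
```

```bash

python3 -c "
from h import *
rep()"
```

```text
t 20.017 pos [ 0.5211 -0.244   0.0907] yawY 9.06 q [-36.4  11.7 104.9   0.   63.3 -45.4] F [-4.8  3.1 13.4] M [ 0.59  0.92 -0.  ] w 0.0237
[[0.001, 0.9875, 0.1575], [-0.0007, 0.1575, -0.9875], [-1.0, 0.0009, 0.0008]]
near edge [ 0.51955177 -0.23415297  0.02473998] foot [ 0.52112678 -0.24402816  0.0247484 ] Fh -3.7979580996908444 Fy -4.289399035282733 tilt 0.04827447222067355 side 0.049260639854036906
```

Emit:
apply_moves:
  deltas:
    - {"x": 0.0004,"y": 0,"z": 0,"wx": 0,"wy": 0,"wz": 0,"jaw": 0.0}
    - {"x": 0.0004,"y": 0,"z": 0,"wx": 0,"wy": 0,"wz": 0,"jaw": 0.0}
    - {"x": 0,"y": 0,"z": 0,"wx": 0,"wy": 0,"wz": 0,"jaw": 0.0}
    - {"x": 0,"y": 0,"z": 0,"wx": 0,"wy": 0,"wz": 0,"jaw": 0.0}
    - {"x": 0,"y": 0,"z": 0,"wx": 0,"wy": 0,"wz": 0,"jaw": 0.0}
    - {"x": 0,"y": 0,"z": 0,"wx": 0,"wy": 0,"wz": 0,"jaw": 0.0}
    - {"x": 0,"y": 0,"z": 0,"wx": 0,"wy": 0,"wz": 0,"jaw": 0.0}
    - {"x": 0,"y": 0,"z": 0,"wx": 0,"wy": 0,"wz": 0,"jaw": 0.0}
    - {"x": 0,"y": 0,"z": 0,"wx": 0,"wy": 0,"wz": 0,"jaw": 0.0}
    - {"x": 0,"y": 0,"z": 0,"wx": 0,"wy": 0,"wz": 0,"jaw": 0.0}

```text
t: 20.85
ee_pos: [0.5211, -0.244, 0.0907]
eef_rot: [38.5, 89.9, -42.5]
contact_force: [-6.8, 4.0, 17.0]
width: 0.0239
```

```bash

python3 -c "
from h import *
rep()
save('side','s11.png')
im=cv2.imread('pics/s11.png')[80:190,290:400];cv2.imwrite('pics/s11b.png',cv2.resize(im,None,fx=5,fy=5,interpolation=2))"
```

```text
t 20.85 pos [ 0.5211 -0.244   0.0907] yawY 9.07 q [-36.4  11.7 104.9  -0.   63.3 -45.4] F [-6.8  4.  17. ] M [0.82 1.32 0.01] w 0.0239
[[0.0007, 0.9875, 0.1577], [-0.0007, 0.1577, -0.9875], [-1.0, 0.0006, 0.0008]]
near edge [ 0.51957039 -0.23414248  0.0247065 ] foot [ 0.5211472  -0.24401738  0.02471408] Fh -5.030640196530731 Fy -6.053501480476001 tilt 0.0434340364959344 side 0.0344924523929167
```

View pics/s11b.png

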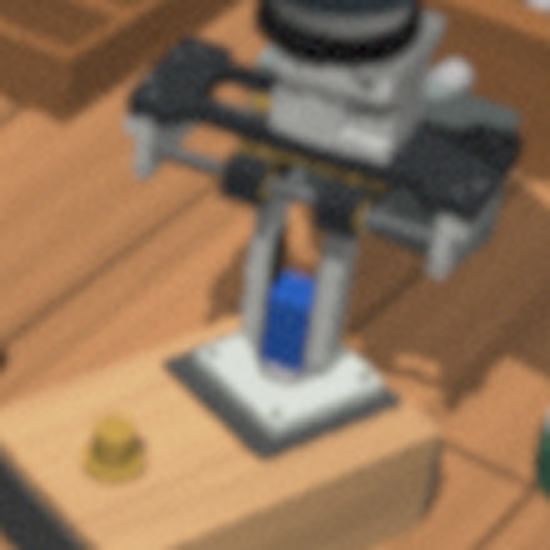

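Emit:
apply_moves:
  deltas:
    - {"x": -0.0005,"y": 0,"z": 0,"wx": 0,"wy": 0,"wz": 0,"jaw": 0.0}
    - {"x": -0.0005,"y": 0,"z": 0,"wx": 0,"wy": 0,"wz": 0,"jaw": 0.0}
    - {"x": -0.0005,"y": 0,"z": 0,"wx": 0,"wy": 0,"wz": 0,"jaw": 0.0}
    - {"x": -0.0005,"y": 0,"z": 0,"wx": 0,"wy": 0,"wz": 0,"jaw": 0.0}
    - {"x": 0,"y": 0,"z": 0,"wx": 0,"wy": 0,"wz": 0,"jaw": 0.0}
    - {"x": 0,"y": 0,"z": 0,"wx": 0,"wy": 0,"wz": 0,"jaw": 0.0}
    - {"x": 0,"y": 0,"z": 0,"wx": 0,"wy": 0,"wz": 0,"jaw": 0.0}
    - {"x": 0,"y": 0,"z": 0,"wx": 0,"wy": 0,"wz": 0,"jaw": 0.0}
    - {"x": 0,"y": 0,"z": 0,"wx": 0,"wy": 0,"wz": 0,"jaw": 0.0}
    - {"x": 0,"y": 0,"z": 0,"wx": 0,"wy": 0,"wz": 0,"jaw": 0.0}

```text
t: 21.73
ee_pos: [0.521, -0.2439, 0.0908]
eef_rot: [52.3, 89.9, -28.7]
contact_force: [-1.8, 1.2, 7.2]
width: 0.0235
```

```bash

python3 -c "
from h import *
rep()"
```

```text
t 21.733 pos [ 0.521  -0.2439  0.0908] yawY 9.06 q [-36.4  11.6 105.    0.   63.3 -45.4] F [-1.8  1.2  7.2] M [ 0.27  0.32 -0.02] w 0.0235
[[0.0014, 0.9875, 0.1574], [-0.0008, 0.1574, -0.9875], [-1.0, 0.0013, 0.001]]
near edge [ 0.51955197 -0.23408566  0.02478853] foot [ 0.52112629 -0.24396095  0.02479848] Fh -1.4730831887788818 Fy -1.5612479230283833 tilt 0.05699781860397364 side 0.07371326734484532
```

Emit:
apply_moves:
  deltas:
    - {"x": -0.0005,"y": 0,"z": 0,"wx": 0,"wy": 0,"wz": 0,"jaw": 0.02}
    - {"x": 0,"y": 0,"z": 0,"wx": 0,"wy": 0,"wz": 0,"jaw": 0.03}
    - {"x": 0,"y": 0,"z": 0,"wx": 0,"wy": 0,"wz": 0,"jaw": 0.04}
    - {"x": 0,"y": 0,"z": 0,"wx": 0,"wy": 0,"wz": 0,"jaw": 0.05}
    - {"x": 0,"y": 0,"z": 0,"wx": 0,"wy": 0,"wz": 0,"jaw": 0.06}
    - {"x": 0,"y": 0,"z": 0,"wx": 0,"wy": 0,"wz": 0,"jaw": 0.06}
    - {"x": 0,"y": 0,"z": 0,"wx": 0,"wy": 0,"wz": 0,"jaw": 0.06}
    - {"x": 0,"y": 0,"z": 0,"wx": 0,"wy": 0,"wz": 0,"jaw": 0.06}
    - {"x": 0,"y": 0,"z": 0,"wx": 0,"wy": 0,"wz": 0,"jaw": 0.06}
    - {"x": 0,"y": 0,"z": 0,"wx": 0,"wy": 0,"wz": 0,"jaw": 0.06}

```text
t: 22.57
ee_pos: [0.5203, -0.2435, 0.0902]
eef_rot: [172.8, 90.0, 91.9]
contact_force: [-0.1, 0.1, -0.1]
width: 0.0601
```

```bash

python3 -c "
from h import *
rep();save('wrist','w12.png')"
```

```text
t 22.567 pos [ 0.5203 -0.2435  0.0902] yawY 9.05 q [-36.4  11.6 105.    0.   63.3 -45.4] F [-0.1  0.1 -0.1] M [ 0.01 -0.17 -0.01] w 0.0601
[[-0.0, 0.9875, 0.1573], [0.0002, 0.1573, -0.9875], [-1.0, 0.0, -0.0002]]
near edge [ 0.51876358 -0.23359663  0.02420095] foot [ 0.52033674 -0.24347211  0.02419902] Fh -0.14336069886556446 Fy -0.1253627144077627 tilt -0.01103993982341579 side 0.0013852552264036935
```

View pics/w12.png

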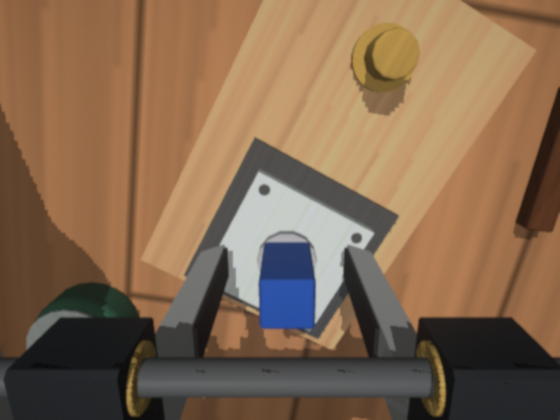

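Released with the dog free between the fingers. Retract up.

Emit:
apply_moves:
  deltas:
    - {"x": -0.005,"y": 0,"z": 0,"wx": 0,"wy": 0,"wz": 0,"jaw": 0.06}
    - {"x": -0.01,"y": 0,"z": 0,"wx": 0,"wy": 0,"wz": 0,"jaw": 0.06}
    - {"x": -0.015,"y": 0,"z": 0,"wx": 0,"wy": 0,"wz": 0,"jaw": 0.06}
    - {"x": -0.02,"y": 0,"z": 0,"wx": 0,"wy": 0,"wz": 0,"jaw": 0.06}
    - {"x": -0.02,"y": 0,"z": 0,"wx": 0,"wy": 0,"wz": 0,"jaw": 0.06}
    - {"x": -0.02,"y": 0,"z": 0,"wx": 0,"wy": 0,"wz": 0,"jaw": 0.06}
    - {"x": -0.02,"y": 0,"z": 0,"wx": 0,"wy": 0,"wz": 0,"jaw": 0.06}
    - {"x": -0.01,"y": 0,"z": 0,"wx": 0,"wy": 0,"wz": 0,"jaw": 0.06}
    - {"x": -0.005,"y": 0,"z": 0,"wx": 0,"wy": 0,"wz": 0,"jaw": 0.06}
    - {"x": 0,"y": 0,"z": 0,"wx": 0,"wy": 0,"wz": 0,"jaw": 0.06}

```text
t: 23.45
ee_pos: [0.5209, -0.2438, 0.2167]
eef_rot: [49.0, 89.9, -32.0]
contact_force: [0.0, -0.3, -0.1]
width: 0.06
```

```bash

python3 -c "
from h import *
rep();save('wrist','w13.png');save('side','s13.png')
im=cv2.imread('pics/s13.png');cv2.imwrite('pics/s13b.png',cv2.resize(im[90:200,280:400],None,fx=5,fy=5,interpolation=2))"
```

```text
t 23.45 pos [ 0.5209 -0.2438  0.2167] yawY 9.05 q [-36.4   3.4  99.9   0.   76.5 -45.4] F [ 0.  -0.3 -0.1] M [-0.02 -0.04  0.03] w 0.06
[[0.002, 0.9875, 0.1574], [-0.0012, 0.1574, -0.9875], [-1.0, 0.0018, 0.0015]]
near edge [ 0.51942004 -0.23405551  0.1506481 ] foot [ 0.52099368 -0.24393091  0.1506634 ] Fh 0.31371901922745205 Fy -0.030006264918249755 tilt 0.08770211496782274 side 0.10075566360463357
```

View pics/w13.png

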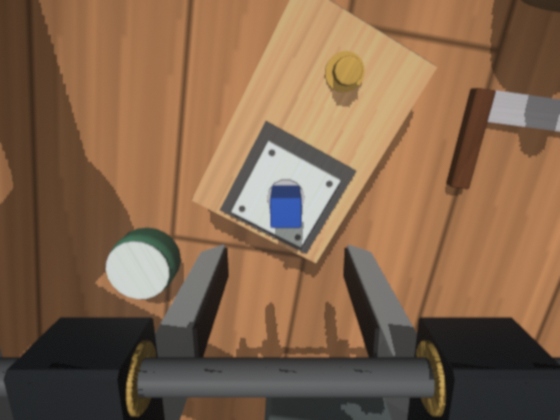

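View pics/s13b.png

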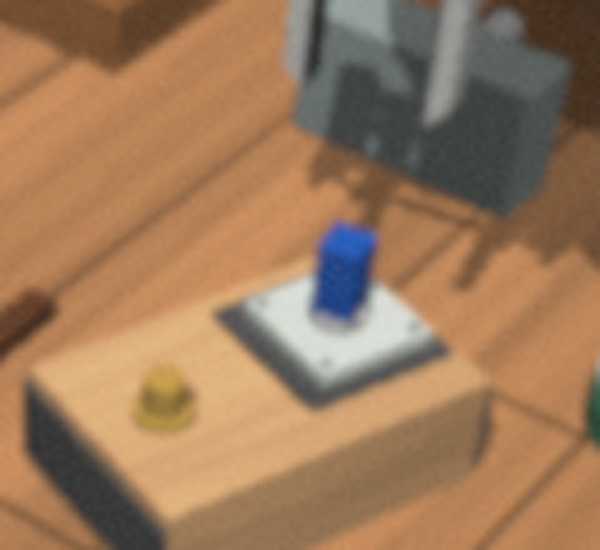

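View pics/s13.png

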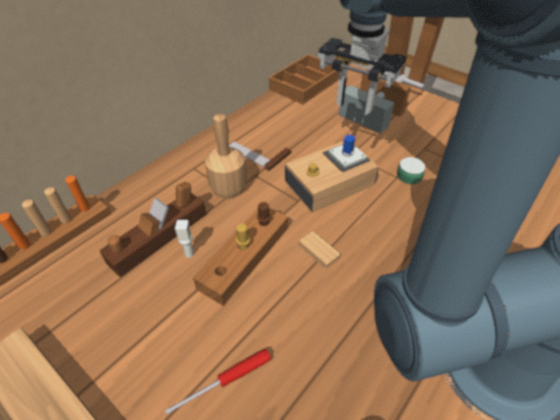

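The wrist and side pictures show the blue head upright, with its collar flat on the white bush (wrist pixel ~286,205). Nothing else on the bench has moved.

```bash
python3 -c "
from h import *
hand_in(); print(observe()['t'])"
```

```text
the job is handed in; nothing more can be done
the job is handed in; nothing more can be done
```

The blue-headed steel dog is fully home in the bush, collar down and upright, and I have handed the job in at about 23.5 s.

- **Getting it in:** I gripped the head, drew the dog from the caddy and found the bore with the wrist camera. I entered one foot edge about 2.5 mm into the mouth at a 14° tilt. I felt the near wall at about 3 N, straightened the dog about that edge and pushed it down past the plug.
- **Seated:** Downward travel stopped with the foot about 55 mm below the bush top, which is where the collar should land. It stayed there when I pushed further. The greatest press I read was about 20 N, against the 35 N limit; readings came only at the end of each call.
- **After release:** The force on the tool was zero. The wrist and side pictures show the dog upright with its collar on the bush, the gripper well clear and nothing else on the bench moved.
- **Checks that disagreed or fell short:**
    - The camera estimates of the bore differed by 2–3 mm between views, so I relied on close-range pictures and touch.
    - There is no reading of the plug's travel, so its 13 mm is inferred from the collar being down.

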